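# Mount a profile template in the quick-release holder

## Robot

A 7-joint arm with a two-finger parallel gripper is mounted at the origin on the work surface. World frame = base frame: x ahead of the robot, y to its left, z up, the work surface at z = 0. Lengths are in m, angles in rad, forces in N, time in s.
With the tool pointing down it reaches from about 0.4 to 0.85 m from the base axis. Payload 4.4 kg.
Tool frame: the origin (TCP) lies on the centre line of the jaws, within the pads' length; the fingertips stand 25 mm ahead of it and the grasp point (between the pads) lies 6 mm ahead of it; z points along the fingers, y is the line along which they close (so a half turn about z gives the same grasp; the last joint's range is limited). The gripper opens to 94 mm and grips with 3 to 60 N. Pads are 16 mm wide; open, the fingers measure 119 mm over their backs; the gripper's body (75 mm by 177 mm) begins 78 mm behind the grasp point.
Start: joints at [-1.341, 0.628, 0.038, 1.517, -0.027, 0.996, -0.02], TCP at [0.189, 0.622, 0.23] pointing down, gripper open.
Joint ranges: [-3.06, 3.06], [-0.37, 2.12], [-1.25, 1.32], [0.18, 2.47], [-1.1, 4.24], [0.23, 1.98], [-2.94, 2.94]. Speed limits (rad/s): [2.57, 2.57, 3.14, 3.14, 3.14, 3.14, 3.14].

## Interface

Orientations are given as a rotation vector (axis times angle).
In Python, from cell import ctrl gives the robot as it stands.
- The arm moves only by the tool drive_tool, never from a script. Its arguments are lists of equal length, an entry for each row: "delta_rot": the turn, a rotation vector about the tool's x, y, z normalised to -1 to 1, where 1 is 360 degrees, a list of three; "translation": the shift along the tool's x, y, z normalised to -1 to 1, where 1 is 300 mm, a list of three; "grip": the opening, from -1 (shut) to 1 (fully open). In form: {"delta_rot": [[rx, ry, rz], ...], "translation": [[tx, ty, tz], ...], "grip": [grip, ...]}. A call has 1 to 20 rows; each row is the pose to reach, as a shift and turn from the pose commanded when the call began, along the tool's axes at that moment, turning the shorter way round; what a row does not reach only later rows make up. A row lasts 1/12 s, in which the tool goes at most 41.7 mm and 7.16 degrees, less where a joint would pass 70% of its speed; a pose out of reach is approached as far as the arm can. A call with a number of a shift or a turn outside -1 to 1 is refused whole. A call with a gripper value outside its range is refused whole. The fingers move at their own pace and stop on an object; "squeeze" is the grip in N (left out, the last holds). Time passes only in rows, so rows that repeat a pose let the fingers close. It gives the time, the measured TCP pose, the force, the opening and the grip force at its end, in the units of the state.
- ctrl.read_state(): the state, without advancing time (a new reading comes with each control period).
- ctrl.get_image(name): name is "scene" or "top" or "wrist"; returns a dict with "img" (400x640x3 uint8, red, green, blue), "intrinsics" (3x3 intrinsics, pixels), "rvec" (rotation vector, rad) and "tvec" (3), from world to camera coordinates, as OpenCV has them. Camera axes: x right, y down, z forward; pixel columns grow to the right and rows downward; lengths in m; the calibration is good to about 2 mm. A picture is of the moment at which its call begins. There is no depth.
- ctrl.job_done(): hands the job in; it is judged then, once.
The state is a dict: "clock": time; "q": joint angles; "joint_vel": joint speeds; "joint_efforts": joint torques, N m; "ee_pos": TCP position; "eef_rot": TCP orientation; "wrist_force": force on the tool from outside, world axes, zero at the start; "torque": the same for the moment, N m; "gripper_width": opening from 0.0 (shut) to 1.0 (fully open); "gripper_force": force on a finger pad.
Only numpy, scipy, OpenCV 4.12 (cv2) and the standard library are available. Lean on these libraries where they do the work, as an engineer would, in place of code of your own. Each camera call takes 0.05 s, during which the arm holds its last target. There are 200 camera calls.

## Task

In the pottery, take the plywood template with the keyhole out of the slanted rack, press the wide part of its keyhole over the stud head on the holder and slide it straight down so that it hangs locked on the stud with its lower edge between the panel and the jaw, then let go of it. With the cam lever still open, turn the handled nut on the opposite end of the skewer, pulling its handle over the top towards the robot, until the jaw bears firmly on the template, then swing the lever fully shut so that the template is clamped tight. Leave the other template, the mug and the cup as they stand.

Things in the scene. Friction and masses are not known exactly. Their poses are not given: they have to be found in the camera images.
- template: Plywood template 8 mm thick, 150 tall, 110 wide, 0.11 kg, symmetric. Origin: centre of lower edge, mid-thickness; x = thickness, y = width, z = towards its top edge. Bottom stepped like a bowl (60 wide at the end); the top 30 mm, 70 wide, is solid: grip there. Starts in one of the rack's two bays, leaning 30 degrees from vertical, top towards the robot.
- keyhole (a point): Centre of the keyhole's wide part (30 x 30 mm, corners cut), on the template's centre line 55 mm above its lower edge, mid-thickness. From it a slot 14 mm wide goes up; its closed end is 90 mm above the lower edge.
- rack: Fixed wooden rack, 280 mm wide (y), two bays 134 mm apart, slots leaning 30 degrees; backrest on the robot's side reaching 85 mm up the plates, 12 mm lip on the far side, 30 mm high dividers. The upper 65 mm of a plate is free on both sides. Origin: centre of its foot.
- holder: Fixed holder; origin on the table. x runs along the level skewer (12 mm rod, 100 mm up) from lever end to nut end, roughly to the robot's left; y roughly towards the robot. Panel face at x = 0, 90 mm wide, top 212 mm up; stud on its +x face at y = 0. Hung right, the template is flat on that face, lower edge 110 mm up; while pressed over the head its lower edge is 140 mm up.
- stud (a point): Centre of the outer end of the stud head, 195 mm above the table, 18 mm out from the panel's face. Head 22 mm in diameter, 6 mm thick; neck 10 mm in diameter, 12 mm long.
- jaw: Steel jaw on the skewer, facing the panel, 60 mm wide, 20 thick, top edge 130 mm above the table; slides along the holder's x. With nut and lever at 0 its face is 15 mm from the panel (template 8 + 7 mm play). Sprung: 15 N preload, 5 N/mm. Origin on the skewer axis, 15 mm on the panel's side of its face.
- nut (a joint): Turn of the nut, rad: 0 = slack, grows as it tightens, 5 mm of jaw travel per rad. Starts at 0 to 0.55. The jaw meets the template near 1.4, then it gets stiffer; hard stop at 1.75. Takes 3 to 5 N at the ball before the jaw meets the template; stays where it is left.
- nut_hub (a point): Centre of the nut, on the skewer axis, 75 mm from the panel's face when slack.
- nut_ball (a point): Centre of the 22 mm ball ending the nut's handle (14 mm round bar), 84 mm from the skewer axis. At nut = 0 the handle leans 0.85 rad from vertical away from the robot (holder -y); tightening carries it over the top towards the robot (holder +y).
- lever (a joint): Cam lever, rad: 0 = open, straight out along the skewer (holder -x); swings level, clockwise from above, to 1.6 = shut, along the panel, pointing to the robot (holder +y). Starts at 0 to 0.3. Takes 1.5 N at the tip while the nut is slack, up to 3 N as it clamps; stays where it is left; draws the jaw in by 4 mm in all.
- lever_pivot (a point): Pivot of the cam lever, 40 mm on the lever side of the panel's face, 100 mm above the table.
- lever_tip (a point): Tip of the lever: flat arm 10 mm thick, 20 to 24 mm tall, 108 mm from the pivot, slightly bent.
- plain_template: Bystander: plain template, same outline below, rounded stepped top, no keyhole, only a dark 18 mm disc mark; stands in the other bay of the rack; not to be used. Origin: centre of its underside.
- mug: Bystander: unfired clay mug, 76 mm across, 85 mm tall. Origin: centre of its underside.
- cup: Bystander: clay cup, 68 mm across, 70 mm tall. Origin: centre of its underside.
Mind the look-alikes: they are no part of the job. Leave any pink or red look-alike of the template alone.

How it is judged:
By the outcome, as a careful person would: the job done as asked, in the order asked, and still so for the second after the job is handed in, with the robot touching nothing.
It also fails if it takes over 72 s, if anything falls off the work surface, if the arm or the gripper's body presses on something with over 40 N, if the wrist force passes 120 N, or if a joint passes its speed limit or range.

## Working session

There is one attempt and no reset: what is moved stays moved. The work goes in short steps, Python scripts to look and compute and a tool call to move; the robot and the scene stay as the last step left them, time stands still between calls to the robot, and variables do not carry over. Pictures are saved under pics/ and viewed, at most 10 in all, crops included, and the job is handed in when it is done.

Besides the shell and the picture viewer there is one more tool, called after ">>>" as a command line: name --argument value ..., lists and objects as JSON in quotes. drive_tool: Moves the arm, as the interface text tells. Its arguments: {"type":"object","properties":{"delta_rot":{"type":"array","items":{"type":"array","items":{"type":"number"}}},"translation":{"type":"array","items":{"type":"array","items":{"type":"number"}}},"grip":{"type":"array","items":{"type":"number"}},"squeeze":{"type":"number"}},"required":["delta_rot","translation","grip"]}

```bash
ls; mkdir -p pics; cat > h.py <<'E'
import numpy as np, cv2
from cell import ctrl
from scipy.spatial.transform import Rotation as R
def snap(n,f):
    d=ctrl.get_image(n); cv2.imwrite('pics/'+f+'.png',d['img'][:,:,::-1]); np.savez('pics/'+f+'.npz',**d); return d
E
python3 - <<'E'
from h import *
a=snap('scene','s0');b=snap('top','t0')
for d in(a,b):
    Rm=cv2.Rodrigues(np.array(d['rvec'],float))[0]; print(d['intrinsics'],-Rm.T@np.array(d['tvec']).ravel(),Rm[2])
s=ctrl.read_state();print(s)
E
```

```text
pics
[[408.97469109   0.         323.95594326]
 [  0.         408.97469109 198.27995495]
 [  0.           0.           1.        ]] [ 1.19181326 -0.48068872  1.0100037 ] [-0.53674915  0.44570301 -0.71641411]
[[400.30982916   0.         312.08856136]
 [  0.         400.30982916 203.0696708 ]
 [  0.           0.           1.        ]] [0.47254155 0.06527226 1.18738548] [ 0.05801311  0.00143194 -0.99831479]
{'clock': 0.1, 'q': array([-1.34079676,  0.62923201,  0.03844227,  1.51820673, -0.0270068 ,
        0.99632382, -0.02001787]), 'joint_vel': array([ 0.00086245, -0.00145033,  0.00084009, -0.00296756, -0.00037284,
        0.0012506 , -0.00071499]), 'joint_efforts': array([ 3.35606557e-03, -5.50787473e+01,  1.14763308e+00, -1.87116301e+01,
       -5.21668664e-02,  1.90639246e-02,  4.58533179e-05]), 'ee_pos': array([0.18928844, 0.6212699 , 0.22967962]), 'eef_rot': array([-4.62941989e-01, -3.10705596e+00,  2.56839972e-03]), 'wrist_force': array([ 0.16716798,  0.46610318, -1.29528409]), 'torque': array([ 0.01306892, -0.02227725,  0.01618681]), 'gripper_force': 0.0, 'gripper_width': 0.9991962976455409}
```

View pics/s0.png

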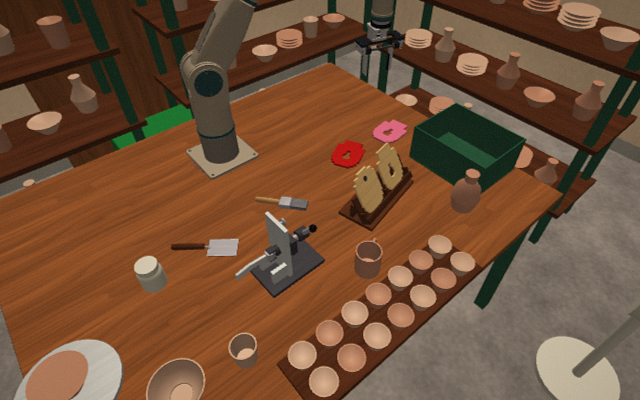

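View pics/t0.png

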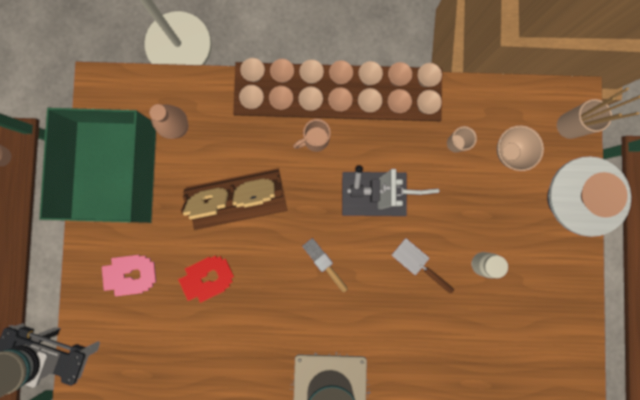

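The scene view shows the rack at about (375,195), the holder at (285,260), and the robot base at (220,155). In the top view the rack is at (235,198) and the holder at (375,190), with the lever open to the right. Next I'll enlarge both.

```bash
python3 - <<'E'
import cv2,numpy as np
s=cv2.imread('pics/s0.png');t=cv2.imread('pics/t0.png')
def c(i,x,y,w,h):return cv2.resize(i[y:y+h,x:x+w],(400,300),interpolation=cv2.INTER_CUBIC)
o=np.vstack([np.hstack([c(s,330,135,100,75+0),c(s,230,200,100,75)]),np.hstack([c(t,180,160,112,84),c(t,335,155,112,84)])])
# scene crops 4x, top 3.571x
cv2.imwrite('pics/c0.png',o)
E
```

```text
(no output)
```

View pics/c0.png

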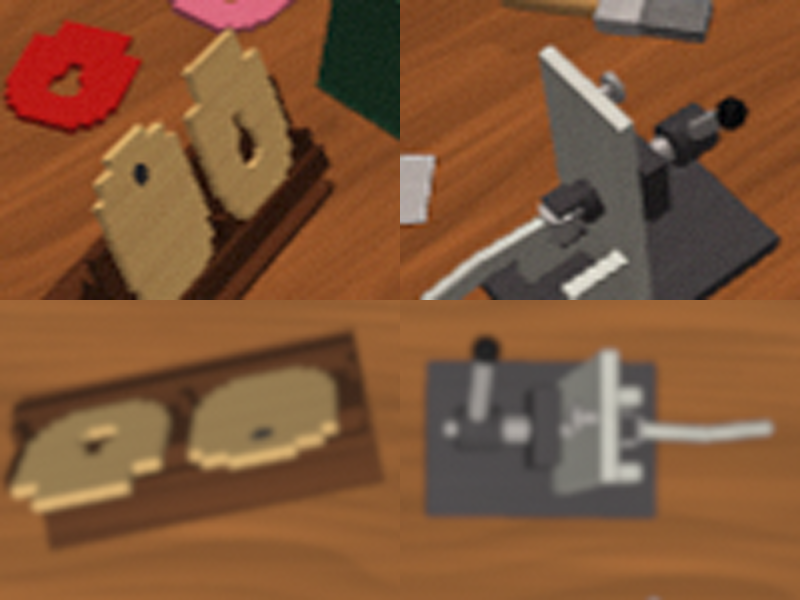

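```bash
cat >> h.py <<'E'
def tri(obs):
    A=[];b=[]
    for d,uv in obs:
        Rm=cv2.Rodrigues(np.array(d['rvec'],float))[0]; C=-Rm.T@np.array(d['tvec'],float).ravel()
        v=Rm.T@np.append((np.array(uv)-d['intrinsics'][:2,2])/d['intrinsics'][0,0],1); v/=np.linalg.norm(v)
        P=np.eye(3)-np.outer(v,v); A.append(P);b.append(P@C)
    A=np.vstack(A);b=np.hstack(b); x=np.linalg.lstsq(A,b,rcond=None)[0]; return x,np.linalg.norm(A@x-b)
def proj(d,X): return cv2.projectPoints(np.array(X,float).reshape(-1,3),np.array(d['rvec'],float),np.array(d['tvec'],float),d['intrinsics'],None)[0].reshape(-1,2)
def onz(d,uv,z):
    Rm=cv2.Rodrigues(np.array(d['rvec'],float))[0]; C=-Rm.T@np.array(d['tvec'],float).ravel()
    v=Rm.T@np.append((np.array(uv)-d['intrinsics'][:2,2])/d['intrinsics'][0,0],1); return C+v*(z-C[2])/v[2]
E
python3 - <<'E'
from h import *
np.set_printoptions(precision=4,suppress=True)
s=dict(np.load('pics/s0.npz'));t=dict(np.load('pics/t0.npz'))
S=lambda x,y,ox:(ox[0]+x/4,ox[1]+y/4); T=lambda x,y,ox:(ox[0]+x*.28,ox[1]+y*.28)
L=(330,135);H=(230,200);tl=(180,160);th=(335,155)
P={'panfar':((230,125),(208,50)),'pannear':((145,50),(208,183)),'ball':((332,112),(85,50)),'levtip':((25,298),(373,128))}
for k,(a,b) in P.items(): print(k,*tri([(s,S(*a,H)),(t,T(*b,th))]))
for k,(a,b) in {'topL':((232,32),(35,207)),'topR':((186,70),(130,190))}.items(): print(k,*tri([(s,S(*a,L)),(t,T(*b,tl))]))
for n,a,z in[('pf',(208,50),.212),('pn',(208,183),.212),('lev',(373,128),.1),('base1',(28,62),.01),('base2',(28,217),.01),('b3',(255,62),.01),('b4',(255,217),.01)]: print(n,onz(t,T(*a,th),z))
for n,a,z in[('topL',(35,207),.15),('topR',(130,190),.15),('rk1',(50,250),.02),('rk2',(382,182),.02),('rk3',(352,32),.02),('rk4',(12,108),.02)]: print(n,onz(t,T(*a,tl),z))
E
```

```text
panfar [ 0.6202 -0.1291  0.2089] 0.00227460421111315
pannear [ 0.5286 -0.1318  0.2045] 0.0019868985024737154
ball [ 0.6241 -0.0499  0.1642] 0.0016377870978586079
levtip [ 0.5798 -0.2744  0.1089] 0.0031909194459479686
topL [0.4864 0.3843 0.1499] 0.003667298667250244
topR [0.5006 0.3148 0.1546] 0.003589801737604619
pf [ 0.6188 -0.1298  0.212 ]
pn [ 0.5274 -0.1315  0.212 ]
lev [ 0.5795 -0.2792  0.1   ]
base1 [ 0.6347 -0.0213  0.01  ]
base2 [ 0.5063 -0.0245  0.01  ]
b3 [ 0.6403 -0.2093  0.01  ]
b4 [ 0.5119 -0.2114  0.01  ]
topL [0.4848 0.3822 0.15  ]
topR [0.4991 0.3139 0.15  ]
rk1 [0.4517 0.408  0.02  ]
rk2 [0.5151 0.1395 0.02  ]
rk3 [0.6377 0.1683 0.02  ]
rk4 [0.5667 0.4446 0.02  ]
```

```bash
cat >> h.py <<'E'
np.set_printoptions(precision=4,suppress=True)
def unit(v): v=np.array(v,float); return v/np.linalg.norm(v)
def frame(z,y):
    z=unit(z); y=np.array(y,float); y=unit(y-z*(y@z)); return np.column_stack([np.cross(y,z),y,z])
def go(p,Rt,lab='',frm=None):
    if frm is None:
        s=ctrl.read_state(); frm=(s['ee_pos'],R.from_rotvec(s['eef_rot']).as_matrix())
    t=frm[1].T@(np.array(p)-frm[0])/.3; r=R.from_matrix(frm[1].T@Rt).as_rotvec()/(2*np.pi)
    print(lab,'rot',r.round(4),'tr',t.round(4),'rows>=',max(np.linalg.norm(t)*.3/.0417,np.linalg.norm(r)*360/7.16).round(1))
def lean(th,a=np.pi/6):
    tz=np.array([-np.sin(a)*np.cos(th),-np.sin(a)*np.sin(th),np.cos(a)]); n=np.array([np.cos(a)*np.cos(th),np.cos(a)*np.sin(th),np.sin(a)]); return tz,n
E
python3 - <<'E'
from h import *
tz,n=lean(.22); Rg=frame(-tz,n); top=np.array([.4925,.348,.15])
go(top+.1*tz,Rg,'hover')
E
```

```text
hover rot [-0.0756 -0.0438  0.164 ] tr [-1.0874 -0.6589 -0.022 ] rows>= 9.3
```

>>> drive_tool --delta_rot '[[-0.038, -0.022, 0.082], [-0.038, -0.022, 0.082], [-0.038, -0.022, 0.082], [-0.038, -0.022, 0.082], [-0.038, -0.022, 0.082], [-0.038, -0.022, 0.082]]' --translation '[[-0.54, -0.33, -0.05], [-0.54, -0.33, -0.05], [-0.54, -0.33, -0.05], [-0.54, -0.33, -0.05], [-0.54, -0.33, -0.05], [-0.54, -0.33, -0.05]]' --grip '[0.0, 0.0, 0.0, 0.0, 0.0, 0.0]'

```text
clock: 0.6
ee_pos: [0.3181, 0.4736, 0.2454]
eef_rot: [1.182, 2.705, 0.312]
wrist_force: [-0.1, -0.4, -0.1]
gripper_width: 0.61
gripper_force: 0.0
```

```bash
python3 - <<'E'
from h import *
tz,n=lean(.22); Rg=frame(-tz,n); top=np.array([.4925,.348,.15])
go(top+.1*tz,Rg,'hover'); print(ctrl.read_state()['q'])
E
```

```text
hover rot [-0.0376 -0.021   0.0806] tr [-0.6145 -0.0155  0.0734] rows>= 4.6
[-1.3595  0.4145  0.3194  1.9559  0.0522  0.566  -0.3737]
```

>>> drive_tool --delta_rot '[[-0.0376, -0.021, 0.0806], [-0.0376, -0.021, 0.0806], [-0.0376, -0.021, 0.0806], [-0.0376, -0.021, 0.0806], [-0.0376, -0.021, 0.0806], [-0.0376, -0.021, 0.0806], [-0.0376, -0.021, 0.0806], [-0.0376, -0.021, 0.0806]]' --translation '[[-0.61, -0.0155, 0.073], [-0.61, -0.0155, 0.073], [-0.61, -0.0155, 0.073], [-0.61, -0.0155, 0.073], [-0.61, -0.0155, 0.073], [-0.61, -0.0155, 0.073], [-0.61, -0.0155, 0.073], [-0.61, -0.0155, 0.073]]' --grip '[0.0, 0.0, 0.0, 0.0, 0.0, 0.0, 0.0, 0.0]'

```text
clock: 1.27
ee_pos: [0.4418, 0.3461, 0.2358]
eef_rot: [1.716, 2.162, 0.583]
wrist_force: [-0.3, 0.6, -0.4]
gripper_width: 0.504
gripper_force: 0.0
```

```bash
python3 - <<'E'
from h import *
tz,n=lean(.22); Rg=frame(-tz,n); top=np.array([.4925,.348,.15])
go(top+.1*tz,Rg,'hover'); s=ctrl.read_state();print(s['q'],s['ee_pos'])
d=snap('wrist','w1'); print(proj(d,[top,top+.035*np.array([-.218,.976,0]),top-.035*np.array([-.218,.976,0])]))
E
```

```text
hover rot [ 0.0001 -0.0012  0.0011] tr [-0.0306  0.0009 -0.0026] rows>= 0.2
[-1.1567  0.3777  0.3258  2.2072  0.9114  0.2365 -1.5064] [0.4418 0.3461 0.2358]
[[319.3529 218.2311]
 [319.626  178.6995]
 [319.0959 255.4445]]
```

View pics/w1.png

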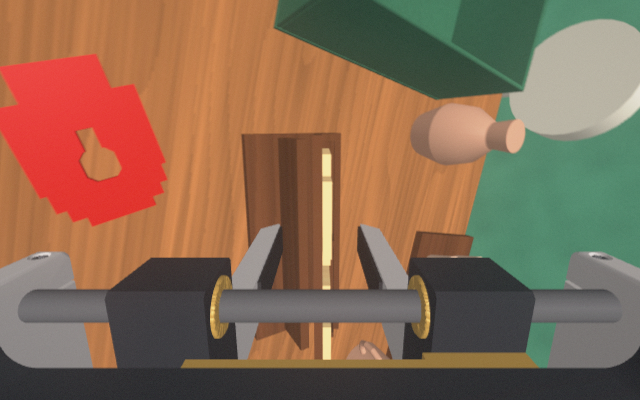

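The wrist view shows the template edge-on as a bright strip at columns 322–332. It should be at 319, so I'll enlarge it.

```bash
python3 - <<'E'
import cv2
i=cv2.imread('pics/w1.png')[120:370,230:400]
cv2.imwrite('pics/w1c.png',cv2.resize(i,None,fx=2.4*1,fy=2.4,interpolation=cv2.INTER_CUBIC))
E
```

```text
(no output)
```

View pics/w1c.png

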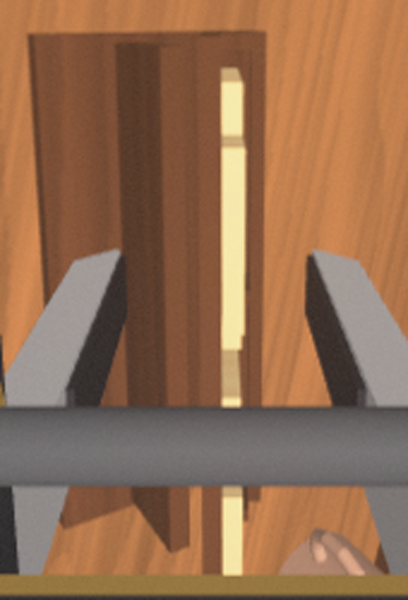

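```bash
python3 - <<'E'
from h import *
from scipy.optimize import least_squares
w=dict(np.load('pics/w1.npz'));s=dict(np.load('pics/s0.npz'));t=dict(np.load('pics/t0.npz'))
W=[(327,181.3),(327.6,265)];T=[(189.8,218),(216.4,213.2)];S=[(388,143),(376.5,152.5)]
for i in(0,1): print(tri([(w,W[i]),(t,T[i])]),tri([(w,W[i]),(t,T[i]),(s,S[i])]))
def f(p):
    e=np.array([-np.sin(p[3]),np.cos(p[3]),0])*.035; X=[p[:3]+e,p[:3]-e]
    return np.r_[(proj(w,X)-W).ravel(),(proj(t,X)-T).ravel(),.5*(proj(s,X)-S).ravel()]
r=least_squares(f,[.49,.35,.15,.22]);print(r.x,r.fun)
top=r.x[:3]; tz,n=lean(r.x[3]); Rg=frame(-tz,n)
go(top+.03*tz,Rg,'30mm above'); go(top-.010*tz,Rg,'grasp tcp')
E
```

```text
(array([0.4853, 0.3804, 0.1601]), np.float64(0.002061039059928734)) (array([0.4882, 0.3818, 0.1541]), np.float64(0.0048835300684598425))
(array([0.4993, 0.3107, 0.166 ]), np.float64(0.0011555211739587659)) (array([0.5026, 0.3112, 0.1605]), np.float64(0.005630057396992266))
[0.4922 0.3462 0.1644 0.2297] [ 0.3701  2.0748 -0.571  -1.7365 -0.9812  0.0888 -0.6412 -0.5512 -0.8152
 -1.5614 -0.6043 -0.9762]
30mm above rot [ 0.0001 -0.0003 -0.0008] tr [-0.0335  0.0223  0.1877] rows>= 1.4
grasp tcp rot [ 0.0001 -0.0003 -0.0008] tr [-0.0337  0.0222  0.321 ] rows>= 2.3
```

>>> drive_tool --delta_rot '[[0, 0, 0], [0, 0, 0], [0, 0, 0], [0, 0, 0]]' --translation '[[-0.033, 0.023, 0.05], [-0.033, 0.023, 0.1], [-0.033, 0.023, 0.18], [-0.033, 0.023, 0.18]]' --grip '[0, 0, 0, 0]'

```text
clock: 1.65
ee_pos: [0.4765, 0.3441, 0.1906]
eef_rot: [1.714, 2.165, 0.579]
wrist_force: [0.1, 0.3, -0.4]
gripper_width: 0.5
gripper_force: 0.0
```

```bash
python3 - <<'E'
from h import *
top=np.array([.4922,.3462,.162]);tz,n=lean(.225); Rg=frame(-tz,n)
go(top-.010*tz,Rg,'grasp tcp');s=ctrl.read_state();print(s['q'],s['ee_pos'],s['wrist_force'])
w=snap('wrist','w2'); print(proj(w,[top+k*.035*np.array([-.223,.975,0]) for k in(-1,0,1)]))
import cv2
cv2.imwrite('pics/w2c.png',cv2.resize(cv2.imread('pics/w2.png')[100:370,200:450],None,fx=2.2,fy=2.2))
E
```

```text
grasp tcp rot [-0.0003 -0.0007  0.0008] tr [-0.0055 -0.0017  0.1421] rows>= 1.0
[-0.9188  0.4755  0.1024  2.1934  1.4256  0.2428 -1.9741] [0.4765 0.3441 0.1906] [ 0.137   0.3308 -0.379 ]
[[317.9301 284.4902]
 [318.1429 236.018 ]
 [318.374  183.4061]]
```

View pics/w2c.png

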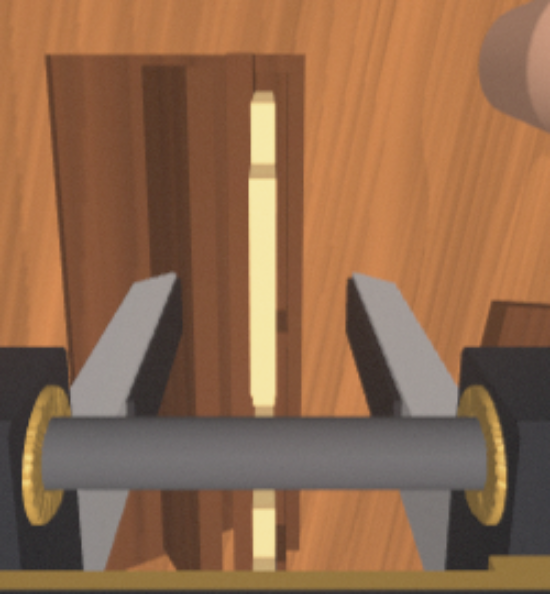

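The top edge is centred at column 319, rows 181–284.5, which matches the prediction. I'll advance and grip.

>>> drive_tool --delta_rot '[[0, 0, 0], [0, 0, 0], [0, 0, 0], [0, 0, 0], [0, 0, 0], [0, 0, 0], [0, 0, 0], [0, 0, 0], [0, 0, 0], [0, 0, 0], [0, 0, 0]]' --translation '[[-0.002, 0.001, 0.05], [-0.002, 0.001, 0.1], [-0.002, 0.001, 0.14], [-0.002, 0.001, 0.14], [-0.002, 0.001, 0.14], [-0.002, 0.001, 0.14], [-0.002, 0.001, 0.14], [-0.002, 0.001, 0.14], [-0.002, 0.001, 0.14], [-0.002, 0.001, 0.14], [-0.002, 0.001, 0.14]]' --grip '[0, 0, 0, 0, -1, -1, -1, -1, -1, -1, -1]' --squeeze 40

```text
clock: 2.62
ee_pos: [0.4962, 0.3481, 0.1567]
eef_rot: [1.716, 2.163, 0.582]
wrist_force: [-2.7, -1.6, 3.1]
gripper_width: 0.082
gripper_force: 40.0
```

```bash
python3 - <<'E'
from h import *
s=ctrl.read_state();print(s['q'],s['ee_pos'],s['wrist_force'],s['gripper_width']*94)
tz,n=lean(.225);m=R.from_rotvec(s['eef_rot']).as_matrix();print(m, m.T@(.12*tz)/.3)
E
```

```text
[-0.8526  0.5568  0.0501  2.1789  1.7312  0.2541 -2.2657] [0.4962 0.3481 0.1567] [-2.7052 -1.5607  3.0591] 7.699418675388961
[[-0.2283  0.8438  0.4856]
 [ 0.9736  0.1961  0.1169]
 [ 0.0035  0.4995 -0.8663]] [ 0.0023 -0.0002 -0.4   ]
```

>>> drive_tool --delta_rot '[[0, 0, 0], [0, 0, 0], [0, 0, 0], [0, 0, 0], [0, 0, 0], [0, 0, 0]]' --translation '[[0, 0, -0.05], [0, 0, -0.13], [0, 0, -0.21], [0, 0, -0.3], [0, 0, -0.35], [0, 0, -0.35]]' --grip '[-1, -1, -1, -1, -1, -1]'

```text
clock: 3.12
ee_pos: [0.445, 0.3366, 0.2501]
eef_rot: [1.716, 2.162, 0.588]
wrist_force: [0.1, 0.4, -1.0]
gripper_width: 0.083
gripper_force: 40.0
```

```bash
python3 - <<'E'
from h import *
s=ctrl.read_state();print(s['q'],s['ee_pos'],s['wrist_force'],s['gripper_width']*94)
hx=np.array([-.025,1,0]);p=s['ee_pos']
Ru=frame([0,0,-1],[np.cos(.225),np.sin(.225),0])
go(p+[0.02,-.02,.08],Ru,'up')
E
```

```text
[-0.8541  0.3289 -0.0475  2.1971  1.0773  0.3721 -1.6416] [0.445  0.3366 0.2501] [ 0.051   0.3591 -1.0447] 7.841285540672012
up rot [ 0.0837 -0.0012  0.0006] tr [-0.0785  0.1771 -0.2061] rows>= 4.2
```

>>> drive_tool --delta_rot '[[0.02, 0, 0], [0.04, 0, 0], [0.06, 0, 0], [0.084, -0.001, 0], [0.084, -0.001, 0], [0.084, -0.001, 0]]' --translation '[[0, 0.03, -0.1], [-0.02, 0.1, -0.17], [-0.04, 0.15, -0.21], [-0.078, 0.18, -0.25], [-0.078, 0.18, -0.25], [-0.078, 0.18, -0.25]]' --grip '[-1, -1, -1, -1, -1, -1]'

```text
clock: 3.62
ee_pos: [0.4613, 0.3156, 0.3436]
eef_rot: [1.928, 2.413, 0.086]
wrist_force: [0.5, 0.6, -2.3]
gripper_width: 0.083
gripper_force: 40.0
```

```bash
python3 - <<'E'
from h import *
s=ctrl.read_state();print(s['q'],s['ee_pos'],s['wrist_force'],s['gripper_width']*94)
hx=np.array([-.025,1,0]);p=s['ee_pos']
Rh=frame([0,0,-1],-hx)
st=np.array([.573,-.126,0])
go([.573,-.126+.06,.345],Rh,'pre')
E
```

```text
[-0.3972  0.3696 -0.394   1.6697  0.2084  1.0749 -0.6345] [0.4613 0.3156 0.3436] [ 0.4695  0.6203 -2.3311] 7.812874263444811
pre rot [ 0.0095 -0.01    0.2813] tr [-1.3229  0.0821  0.0091] rows>= 14.2
```

>>> drive_tool --delta_rot '[[0.005, -0.005, 0.14], [0.005, -0.005, 0.14], [0.005, -0.005, 0.14], [0.005, -0.005, 0.14], [0.005, -0.005, 0.14], [0.005, -0.005, 0.14], [0.005, -0.005, 0.14], [0.005, -0.005, 0.14]]' --translation '[[-0.1, 0.04, 0], [-0.2, 0.04, 0], [-0.3, 0.04, 0], [-0.4, 0.04, 0], [-0.5, 0.04, 0], [-0.6, 0.04, 0], [-0.66, 0.04, 0], [-0.66, 0.04, 0]]' --grip '[-1, -1, -1, -1, -1, -1, -1, -1]'

```text
clock: 4.28
ee_pos: [0.517, 0.1173, 0.3408]
eef_rot: [2.796, 1.348, 0.037]
wrist_force: [-0.5, 0.1, -1.0]
gripper_width: 0.081
gripper_force: 40.0
```

```bash
python3 - <<'E'
from h import *
s=ctrl.read_state();print(s['q'],s['ee_pos'],s['gripper_width']*94)
hx=np.array([-.025,1,0])
go([.573,-.126+.06,.36],frame([0,0,-1],-hx),'pre')
E
```

```text
[-0.1982  0.328  -0.1372  1.7178  0.0891  1.0723 -1.0419] [0.517  0.1173 0.3408] 7.615259189324353
pre rot [ 0.0062 -0.0038  0.1389] tr [-0.3615  0.529  -0.0427] rows>= 7.0
```

>>> drive_tool --delta_rot '[[0.006, -0.004, 0.139], [0.006, -0.004, 0.139], [0.006, -0.004, 0.139], [0.006, -0.004, 0.139], [0.006, -0.004, 0.139], [0.006, -0.004, 0.139], [0.006, -0.004, 0.139], [0.006, -0.004, 0.139], [0.006, -0.004, 0.139], [0.006, -0.004, 0.139]]' --translation '[[-0.05, 0.08, -0.043], [-0.1, 0.15, -0.043], [-0.16, 0.23, -0.043], [-0.22, 0.31, -0.043], [-0.27, 0.4, -0.043], [-0.32, 0.47, -0.043], [-0.36, 0.53, -0.043], [-0.36, 0.53, -0.043], [-0.36, 0.53, -0.043], [-0.36, 0.53, -0.043]]' --grip '[-1, -1, -1, -1, -1, -1, -1, -1, -1, -1]'

```text
clock: 5.12
ee_pos: [0.5743, -0.057, 0.3594]
eef_rot: [-3.136, -0.066, 0.003]
wrist_force: [0.2, 0.4, -1.6]
gripper_width: 0.082
gripper_force: 40.0
```

```bash
python3 - <<'E'
from h import *
s=ctrl.read_state();print(s['q'],s['ee_pos'],s['gripper_width']*94)
print(R.from_rotvec(s['eef_rot']).as_matrix())
a=snap('scene','s3');b=snap('top','t3');w=snap('wrist','w3')
A=cv2.resize(cv2.imread('pics/s3.png')[165:300,220:360],(560,540),interpolation=cv2.INTER_CUBIC)
B=cv2.resize(cv2.imread('pics/w3.png'),(240,150))
o=np.zeros((540,800,3),np.uint8);o[:,:560]=A;o[:150,560:]=B
o[160:430,560:]=cv2.resize(cv2.imread('pics/t3.png')[140:230,330:410],(240,270),interpolation=cv2.INTER_CUBIC)
cv2.imwrite('pics/c3.png',o)
E
```

```text
[-0.0121  0.4084  0.0986  1.5391 -0.0468  1.1984 -1.4333] [ 0.5743 -0.057   0.3594] 7.702937333579804
[[ 0.9991  0.0418 -0.0018]
 [ 0.0418 -0.9991  0.0047]
 [-0.0016 -0.0047 -1.    ]]
```

View pics/c3.png

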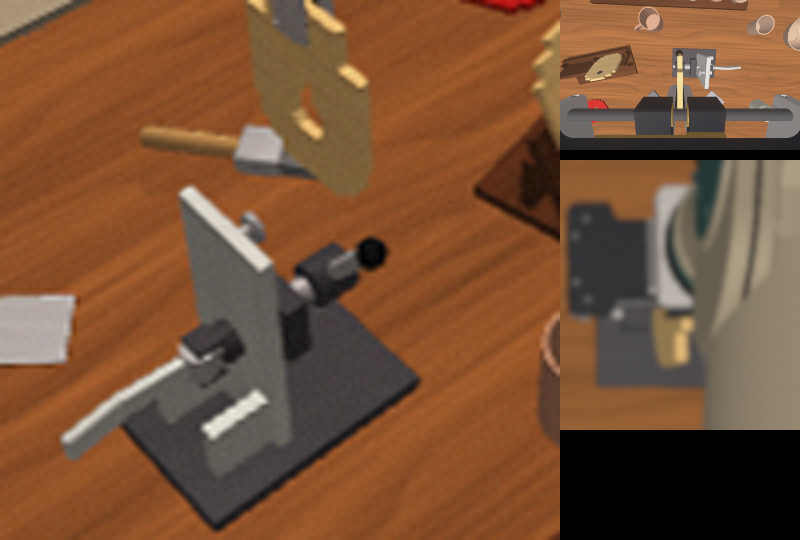

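The scene crop shows the template held upright above the holder. Panel top corners are at about (267,212.5) and (287.5,232), and the stud is at (283.5,221.5). I'll take a closer wrist crop for alignment.

```bash
python3 - <<'E'
import cv2
i=cv2.imread('pics/w3.png')[115:290,290:470]
cv2.imwrite('pics/w3c.png',cv2.resize(i,None,fx=3.4,fy=3.4,interpolation=cv2.INTER_CUBIC))
E
```

```text
(no output)
```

View pics/w3c.png

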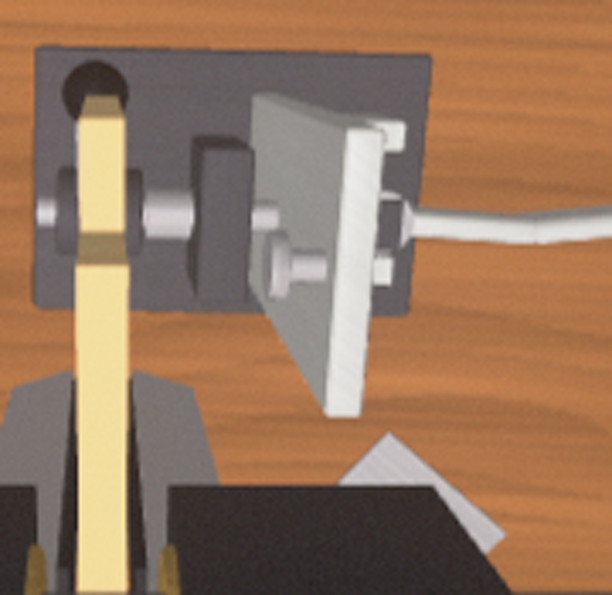

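```bash
python3 - <<'E'
from h import *
w=dict(np.load('pics/w3.npz'));s=dict(np.load('pics/s3.npz'))
c=lambda x,y:(290+x/3.4,115+y/3.4)
for k,a,z in[('far+x',(346,128),.212),('near+x',(326,416),.212),('far-x',(382,130),.212),('near-x',(360,416),.212),('stud',(272,264),.195),('studneckroot',(327,267),.195),('ball',(96,93),.164),('topfar',(103,263),.365),('topfar',(103,263),.375),('topnearL',(103,590),.37),('shoulder far',(101,118),.335),('base',(38,48),.01),('base',(36,306),.01),('base',(432,55),.01),('base',(408,315),.01)]: print(k,z,onz(w,c(*a),z))
Rm=cv2.Rodrigues(w['rvec'])[0];C=-Rm.T@w['tvec'].ravel();print('cam',C,'top z by width',C[2]-w['intrinsics'][0,0]*.008/(54/3.4))
S=lambda x,y:(220+x/4,165+y/4)
# scene ray at template plane y=-.057
def ony(d,uv,y):
    Rm=cv2.Rodrigues(d['rvec'])[0];C=-Rm.T@d['tvec'].ravel();v=Rm.T@np.append((np.array(uv)-d['intrinsics'][:2,2])/d['intrinsics'][0,0],1);return C+v*(y-C[1])/v[1]
for k,a in[('holebot',(312,122)),('hole top',(305,88)),('bottom',(345,195)),('shoulderfar',(368,85)),('sh near',(342,66)),('topfar',(345,30))]:print(k,ony(s,S(*a),-.057))
print(tri([(w,c(96,93)),(s,S(371,252))]),tri([(w,c(272,264)),(s,S(256,226))]))
E
```

```text
far+x 0.212 [ 0.6206 -0.1252  0.212 ]
near+x 0.212 [ 0.5316 -0.1278  0.212 ]
far-x 0.212 [ 0.6204 -0.1357  0.212 ]
near-x 0.212 [ 0.532  -0.1383  0.212 ]
stud 0.195 [ 0.5756 -0.1099  0.195 ]
studneckroot 0.195 [ 0.5754 -0.1275  0.195 ]
ball 0.164 [ 0.625  -0.0516  0.164 ]
topfar 0.365 [ 0.6104 -0.0552  0.365 ]
topfar 0.375 [ 0.6126 -0.0551  0.375 ]
topnearL 0.37 [ 0.5595 -0.0574  0.37  ]
shoulder far 0.335 [ 0.6295 -0.0539  0.335 ]
base 0.01 [ 0.6372 -0.0219  0.01  ]
base 0.01 [ 0.5097 -0.0245  0.01  ]
base 0.01 [ 0.642  -0.2101  0.01  ]
base 0.01 [ 0.5133 -0.2132  0.01  ]
cam [ 0.6428 -0.0542  0.5145] top z by width 0.36218446595530684
holebot [ 0.5765 -0.057   0.2569]
hole top [ 0.5714 -0.057   0.2838]
bottom [ 0.6085 -0.057   0.2135]
shoulderfar [ 0.6375 -0.057   0.3353]
sh near [ 0.6124 -0.057   0.3327]
topfar [ 0.6172 -0.057   0.3652]
(array([ 0.6256, -0.0512,  0.1667]), np.float64(0.0008659520129530644)) (array([ 0.5765, -0.1092,  0.1939]), np.float64(0.0019486120872091658))
```

```bash
python3 - <<'E'
from h import *
hx=np.array([-.029,1,0]);Rh=frame([0,0,-1],-hx)
go([.574,-.085,.359],Rh,'a');go([.574,-.085,.285],Rh,'b')
E
```

```text
a rot [-0.0008  0.      0.0021] tr [-0.0052  0.0947  0.0036] rows>= 0.7
b rot [-0.0008  0.      0.0021] tr [-0.0051  0.0959  0.2502] rows>= 1.9
```

>>> drive_tool --delta_rot '[[-0.0008, 0, 0.0021], [-0.0008, 0, 0.0021], [-0.0008, 0, 0.0021], [-0.0008, 0, 0.0021], [-0.0008, 0, 0.0021], [-0.0008, 0, 0.0021], [-0.0008, 0, 0.0021], [-0.0008, 0, 0.0021]]' --translation '[[-0.005, 0.05, 0], [-0.005, 0.096, 0], [-0.005, 0.096, 0.0], [-0.005, 0.096, 0.06], [-0.005, 0.096, 0.12], [-0.005, 0.096, 0.19], [-0.005, 0.096, 0.25], [-0.005, 0.096, 0.25]]' --grip '[-1, -1, -1, -1, -1, -1, -1, -1]'

```text
clock: 5.93
ee_pos: [0.5717, -0.086, 0.282]
eef_rot: [-3.141, -0.041, 0.01]
wrist_force: [-0.5, -0.3, -1.4]
gripper_width: 0.086
gripper_force: 40.0
```

```bash
python3 - <<'E'
from h import *
s=ctrl.read_state();print(s['q'],s['ee_pos'],s['wrist_force'],R.from_rotvec(s['eef_rot']).as_matrix()[:,1])
w=snap('wrist','w4');a=snap('scene','s4')
o=np.zeros((560,800,3),np.uint8)
o[:,:400]=cv2.resize(cv2.imread('pics/s4.png')[185:269,250:310],(400,560),interpolation=cv2.INTER_CUBIC)
o[:,400:]=cv2.resize(cv2.imread('pics/w4.png')[100:310,290:440],(400,560),interpolation=cv2.INTER_CUBIC)
cv2.imwrite('pics/c4.png',o)
hx=np.array([-.029,1,0]);Rh=frame([0,0,-1],-hx)
for y in(-.106,-.122): go([.5745+.029*(-.122-y),y,.2845],Rh,y)
E
```

```text
[ 0.033   0.4749  0.103   1.6538 -0.0547  1.0221 -1.3909] [ 0.5717 -0.086   0.282 ] [-0.468  -0.274  -1.4375] [ 0.0263 -0.9997 -0.0006]
-0.106 rot [ 0.0001  0.     -0.0004] tr [-0.0017  0.0651  0.0034] rows>= 0.5
-0.122 rot [ 0.0001  0.     -0.0004] tr [-0.0016  0.1184  0.0034] rows>= 0.9
```

View pics/c4.png

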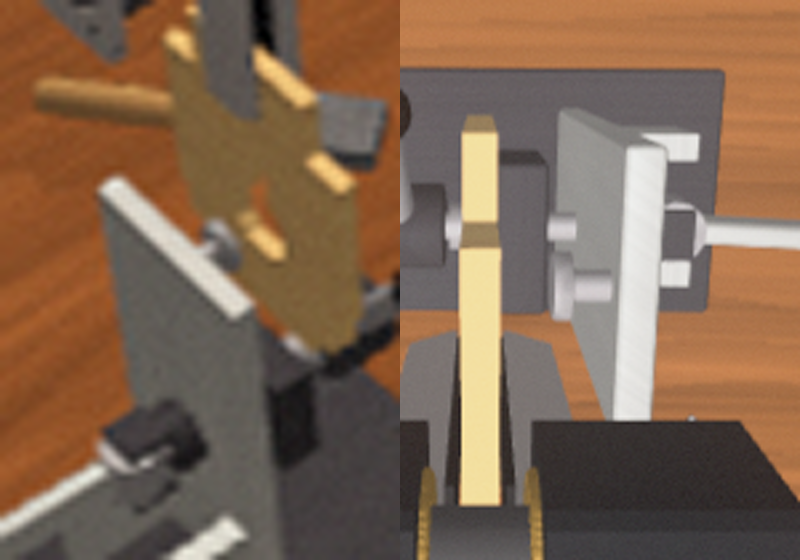

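The wrist crop shows the template parallel to the panel: top far end at (320,192.6), stud face at (350,207). Checking the lateral match.

```bash
python3 - <<'E'
from h import *
w=dict(np.load('pics/w4.npz'));c=lambda x,y:(290+(x-400)*.375,100+y*.375)
for k,a,z in[('topfar',(480,247),.290),('shoulderfar',(480,131),.260),('stud',(560,286),.195),('far+x',(628,150),.212),('ballrodhub',(428,185),.1)]: print(k,onz(w,c(*a),z))
s=ctrl.read_state();print(s['ee_pos'])
E
```

```text
topfar [ 0.6084 -0.0852  0.29  ]
shoulderfar [ 0.6274 -0.0847  0.26  ]
stud [ 0.5754 -0.1109  0.195 ]
far+x [ 0.6195 -0.1258  0.212 ]
ballrodhub [ 0.592  -0.0639  0.1   ]
[ 0.574  -0.0865  0.2855]
```

>>> drive_tool --delta_rot '[[0, 0, 0], [0, 0, 0], [0, 0, 0], [0, 0, 0], [0, 0, 0], [0, 0, 0]]' --translation '[[0.004, 0.02, 0.001], [0.004, 0.045, 0.001], [0.004, 0.07, 0.001], [0.004, 0.095, 0.001], [0.004, 0.118, 0.001], [0.004, 0.118, 0.001]]' --grip '[-1, -1, -1, -1, -1, -1]'

```text
clock: 6.53
ee_pos: [0.5765, -0.1221, 0.2856]
eef_rot: [-3.14, -0.038, -0.002]
wrist_force: [-0.0, 1.7, -0.4]
gripper_width: 0.081
gripper_force: 40.0
```

```bash
python3 - <<'E'
from h import *
s=ctrl.read_state();print(s['ee_pos'],s['wrist_force'],s['torque'])
w=snap('wrist','w5')
E
```

```text
[ 0.5765 -0.1221  0.2856] [-0.0236  1.6928 -0.4014] [ 0.4934  0.1278 -0.0485]
```

>>> drive_tool --delta_rot '[[0, 0, 0], [0, 0, 0], [0, 0, 0], [0, 0, 0], [0, 0, 0]]' --translation '[[0, 0.001, 0.02], [0, 0.001, 0.04], [0, 0.001, 0.06], [0, 0.001, 0.08], [0, 0.001, 0.08]]' --grip '[-1, -1, -1, -1, -1]'

```text
clock: 7.0
ee_pos: [0.5754, -0.1219, 0.2592]
eef_rot: [-3.141, -0.042, 0.004]
wrist_force: [0.2, 2.6, -2.9]
gripper_width: 0.085
gripper_force: 40.0
```

>>> drive_tool --delta_rot '[[0, 0, 0], [0, 0, 0], [0, 0, 0], [0, 0, 0]]' --translation '[[0, 0, 0.007], [0, 0, 0.014], [0, 0, 0.02], [0, 0, 0.02]]' --grip '[-1, -1, -1, -1]'

```text
clock: 7.33
ee_pos: [0.576, -0.1219, 0.2582]
eef_rot: [-3.141, -0.041, -0.002]
wrist_force: [-6.3, 4.3, 19.3]
gripper_width: 0.084
gripper_force: 40.0
```

>>> drive_tool --delta_rot '[[0, 0, 0], [0, 0, 0], [0, 0, 0], [0, 0, 0], [0, 0, 0], [0, 0, 0]]' --translation '[[0, 0, -0.002], [0, 0, -0.002], [0, 0, -0.002], [0, 0, -0.002], [0, 0, -0.03], [0, 0, -0.03]]' --grip '[-0.4, -0.4, -0.4, -0.4, -0.4, -0.4]'

```text
clock: 7.83
ee_pos: [0.577, -0.1227, 0.2652]
eef_rot: [3.14, 0.041, 0.003]
wrist_force: [-0.2, -0.5, 0.4]
gripper_width: 0.298
gripper_force: 0.0
```

```bash
python3 - <<'E'
from h import *
s=ctrl.read_state();print(s['ee_pos'],s['wrist_force'],s['q'],s['gripper_width'])
a=snap('scene','s6')
# expected template/panel points at hung pose
def H(x,y,z): return np.array([.5761,-.1265,0])+x*np.array([-.029,1,0])+y*np.array([-1,-.029,0])+np.array([0,0,z])
pts=[H(4,0,0)*0+H(.004,-.035,.26),H(.004,.035,.26),H(.004,-.055,.23),H(.004,.055,.23)]
print(proj(a,pts))
cv2.imwrite('pics/s6c.png',cv2.resize(cv2.imread('pics/s6.png')[190:290,240:340],(600,600),interpolation=cv2.INTER_CUBIC))
Rn=frame([0,0,-1],[-1,-.029,0]); Rn2=frame([0,0,-1],[1,.029,0]); Rk=R.from_rotvec(s['eef_rot']).as_matrix()
go(s['ee_pos']+[0,0,.12],Rk,'up'); go([.68,-.05,.30],Rn,'n1'); go([.68,-.05,.30],Rn2,'n2')
E
```

```text
[ 0.577  -0.1227  0.2652] [-0.1858 -0.4652  0.4318] [ 0.0934  0.5046  0.1054  1.6527 -0.0602  0.9852 -1.3259] 0.2979602946131468
[[285.6844 214.2396]
 [268.8269 199.0814]
 [291.4862 226.7335]
 [265.4714 202.9522]]
up rot [-0.  0.  0.] tr [ 0.0011  0.0007 -0.4011] rows>= 2.9
n1 rot [-0.0001 -0.0004  0.2495] tr [ 0.3499 -0.2329 -0.1165] rows>= 12.5
n2 rot [ 0.0004 -0.0001 -0.2505] tr [ 0.3499 -0.2329 -0.1165] rows>= 12.6
```

View pics/s6c.png

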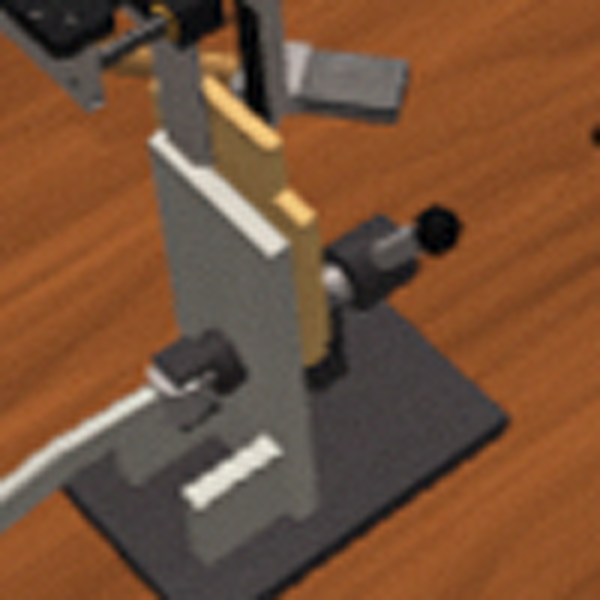

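The template hangs as expected: its top far corner is at (286,213) against a predicted (286,214). Next is the nut.

>>> drive_tool --delta_rot '[[0, 0, 0], [0, 0, 0], [0, 0, 0], [0, 0, -0.04], [0, 0, -0.08], [0, 0, -0.12], [0, 0, -0.16], [0, 0, -0.2], [0, 0, -0.25], [0, 0, -0.25], [0, 0, -0.25], [0, 0, -0.25], [0, 0, -0.25], [0, 0, -0.25], [0, 0, -0.25], [0, 0, -0.25]]' --translation '[[0, 0, -0.1], [0, 0, -0.2], [0, 0, -0.33], [0, -0.05, -0.35], [0.03, -0.1, -0.35], [0.06, -0.15, -0.35], [0.1, -0.2, -0.35], [0.14, -0.24, -0.35], [0.17, -0.24, -0.35], [0.17, -0.24, -0.35], [0.17, -0.24, -0.35], [0.17, -0.24, -0.35], [0.17, -0.24, -0.35], [0.17, -0.24, -0.25], [0.17, -0.24, -0.15], [0.17, -0.24, -0.15]]' --grip '[-0.4, -0.4, -0.4, -0.06, -0.06, -0.06, -0.06, -0.06, -0.06, -0.06, -0.06, -0.06, -0.06, -0.06, -0.06, -0.06]'

```text
clock: 9.22
ee_pos: [0.6221, -0.0494, 0.3034]
eef_rot: [-2.181, -2.252, 0.011]
wrist_force: [-0.8, -0.3, -0.9]
gripper_width: 0.474
gripper_force: 0.0
```

```bash
cat >> h.py <<'E'
Rn2=frame([0,0,-1],[1,.029,0])
def nutpt(nut,y0=-.0502):
    th=nut-.85; off=max(.011,.008*np.tan(th)+.007/np.cos(th))
    bx=.574-.084*np.sin(th); y=y0-.005*nut+.029*(bx-.6255)
    return np.array([bx+off-.022,y,.1+.084*np.cos(th)+.017])
E
python3 - <<'E'
from h import *
s=ctrl.read_state();print(s['ee_pos'],s['wrist_force'],s['q'],s['gripper_width']*94)
w=snap('wrist','w7');img=w['img'].astype(int)
b=np.array([.6255,-.0512,.166]);u=proj(w,b)[0];print('ball pred',u)
m=(img.sum(2)<75).astype(np.uint8);n,l,st,ce=cv2.connectedComponentsWithStats(m)
for i in range(1,n):
    if 60<st[i,4]<20000: print(st[i],ce[i])
a=snap('scene','s7');x,y=proj(a,b)[0].astype(int);i2=a['img'][y-12:y+13,x-12:x+13].sum(2)<100;yy,xx=np.nonzero(i2);print('scene pred',proj(a,b)[0],'obs',xx.mean()+x-12,yy.mean()+y-12,i2.sum())
go([.6255,-.0512,.183],Rn2,'overball')
E
```

```text
[ 0.6221 -0.0494  0.3034] [-0.773  -0.2705 -0.9024] [ 0.1965  0.5392 -0.2692  1.4829  0.1503  1.1492 -0.0672] 44.54309501354383
ball pred [323.8874 199.2284]
scene pred [312.5028 228.155 ] obs 308.7142857142857 231.64285714285714 70
overball rot [-0.0004  0.     -0.0005] tr [-0.0064  0.0037  0.4155] rows>= 3.0
```

```bash
python3 - <<'E'
from h import *
w=dict(np.load('pics/w7.npz'))
g=w['img'].sum(2)[150:250,270:380]
for r in g[::6]: print(' '.join(f'{v:3d}' for v in r[::6]))
E
```

```text
375 346 367 359 340 365 369 372 388 392 380 376 398 386 397 369 373 363 373
295 290 290 289 296 295 297 286 289 289 295 368 385 383 385 368 374 361 368
294 290 301 300 299 295 301 303 299 295 293 372 393 378 385 365 385 364 370
299 370 531 285 300 302 292 296 297 288 293 373 398 396 384 362 380 373 366
215 253 475 211 214 297 298 296 293 288 297 369 393 385 386 364 377 371 369
283 300 287 256 208 298 301 289 291 291 292 372 393 389 385 364 373 382 371
278 300 290 552 504 431 294 289 295 294 294 377 390 393 388 367 362 387 375
280 285 277 522 564 568 550 520 140 145 141 370 397 393 385 372 352 384 368
283 288 277 248 197 411 534 567 150 182 148 371 399 372 398 380 360 380 375
278 383 327 336 288 282 290 290 149 144 137 375 393 374 391 373 357 352 371
283 577 592 414 282 284 288 290 285 182 291 372 397 385 387 379 364 356 380
204 579 594 422 211 205 200 297 289 294 282 379 398 387 393 374 362 349 362
209 207 206 211 210 212 194 329 312 291 292 372 391 390 390 380 366 352 355
429 423 169 290 289 287 184 453 423 289 292 371 392 373 396 416 420 425 353
417 419 141 287 281 294 255 454 418 291 294 376 384 380 391 227 419 423 426
422 328 140 273 279 283 432 456 394 290 287 366 376 381 398 155 417 425 419
422 149 135 443 451 444 446 445 377 284 291 369 372 379 369 152 415 416 423
```

The ball sits at (324,199) in the wrist image, as predicted. I'll descend around it.

>>> drive_tool --delta_rot '[[0, 0, 0], [0, 0, 0], [0, 0, 0], [0, 0, 0], [0, 0, 0], [0, 0, 0]]' --translation '[[-0.006, 0.004, 0.08], [-0.006, 0.004, 0.17], [-0.006, 0.004, 0.26], [-0.006, 0.004, 0.34], [-0.006, 0.004, 0.4], [-0.006, 0.004, 0.4]]' --grip '[-0.06, -0.06, -0.06, -0.06, -0.06, -0.06]'

```text
clock: 9.82
ee_pos: [0.625, -0.051, 0.1863]
eef_rot: [-2.193, -2.246, 0.006]
wrist_force: [-0.6, -0.7, -1.4]
gripper_width: 0.469
gripper_force: 0.0
```

```bash
python3 - <<'E'
from h import *
s=ctrl.read_state();print(s['ee_pos'],s['wrist_force'],s['q'])
for n in(.195,.3,.4,.5,.6,.7,.8,.9,1.0,1.1,1.2,1.3,1.4,1.5,1.6): go(nutpt(n),R.from_rotvec(s['eef_rot']).as_matrix(),n,frm=(np.array([.6250,-.0510,.1835]),R.from_rotvec(s['eef_rot']).as_matrix()))
E
```

```text
[ 0.625  -0.051   0.1863] [-0.6163 -0.7053 -1.4228] [ 0.1848  0.6538 -0.2457  1.6217  0.1916  0.8945 -0.1093]
0.195 rot [0. 0. 0.] tr [ 0.0002 -0.0361 -0.0002] rows>= 0.3
0.3 rot [0. 0. 0.] tr [-0.0016 -0.0604 -0.0168] rows>= 0.5
0.4 rot [0. 0. 0.] tr [-0.0034 -0.0851 -0.0301] rows>= 0.6
0.5 rot [0. 0. 0.] tr [-0.0052 -0.111  -0.0408] rows>= 0.9
0.6 rot [0. 0. 0.] tr [-0.0071 -0.1378 -0.049 ] rows>= 1.1
0.7 rot [0. 0. 0.] tr [-0.0089 -0.1653 -0.0544] rows>= 1.3
0.8 rot [0. 0. 0.] tr [-0.0107 -0.1932 -0.0571] rows>= 1.5
0.9 rot [0. 0. 0.] tr [-0.0125 -0.2213 -0.057 ] rows>= 1.6
1.0 rot [0. 0. 0.] tr [-0.0143 -0.2492 -0.054 ] rows>= 1.8
1.1 rot [0. 0. 0.] tr [-0.0161 -0.2766 -0.0483] rows>= 2.0
1.2 rot [0. 0. 0.] tr [-0.0179 -0.3034 -0.0399] rows>= 2.2
1.3 rot [0. 0. 0.] tr [-0.0197 -0.327  -0.0289] rows>= 2.4
1.4 rot [0. 0. 0.] tr [-0.0216 -0.3467 -0.0154] rows>= 2.5
1.5 rot [0. 0. 0.] tr [-0.0236 -0.3639  0.0005] rows>= 2.6
1.6 rot [0. 0. 0.] tr [-0.0255 -0.3781  0.0186] rows>= 2.7
```

>>> drive_tool --delta_rot '[[0, 0, 0], [0, 0, 0], [0, 0, 0], [0, 0, 0], [0, 0, 0], [0, 0, 0], [0, 0, 0], [0, 0, 0], [0, 0, 0], [0, 0, 0], [0, 0, 0], [0, 0, 0], [0, 0, 0]]' --translation '[[0, -0.018, 0], [0, -0.036, 0], [-0.002, -0.06, -0.017], [-0.003, -0.085, -0.03], [-0.005, -0.111, -0.041], [-0.007, -0.138, -0.049], [-0.009, -0.165, -0.054], [-0.011, -0.193, -0.057], [-0.012, -0.221, -0.057], [-0.014, -0.249, -0.054], [-0.016, -0.277, -0.048], [-0.018, -0.303, -0.04], [-0.018, -0.303, -0.04]]' --grip '[-0.06, -0.06, -0.06, -0.06, -0.06, -0.06, -0.06, -0.06, -0.06, -0.06, -0.06, -0.06, -0.06]'

```text
clock: 10.9
ee_pos: [0.5349, -0.059, 0.2022]
eef_rot: [2.192, 2.248, 0.0]
wrist_force: [1.2, -0.6, 2.1]
gripper_width: 0.471
gripper_force: 1.0
```

```bash
python3 - <<'E'
from h import *
s=ctrl.read_state();print(s['ee_pos'],s['wrist_force'],s['torque'],nutpt(1.2))
w=snap('wrist','w8')
for n in(1.0,1.1,1.2):
    th=n-.85;b=[.574-.084*np.sin(th),-.0502-.005*n+.029*(.574-.084*np.sin(th)-.6255),.1+.084*np.cos(th)];print(n,b,proj(w,b))
g=w['img'].sum(2); m=(g<200)
for r in g[120:330:10,250:400:8]: print(' '.join(f'{v:3d}' for v in r))
E
```

```text
[ 0.5349 -0.059   0.2022] [ 1.1926 -0.6142  2.0515] [-0.0427 -0.5166  0.0089] [ 0.5342 -0.0585  0.1959]
1.0 [np.float64(0.5614471968722177), np.float64(-0.05705753129070568), np.float64(0.18305677054662756)] [[362.6412 239.2717]]
1.1 [np.float64(0.55321806742262), np.float64(-0.05779617604474402), np.float64(0.18138864342369415)] [[348.8623 239.1044]]
1.2 [np.float64(0.5451965841737421), np.float64(-0.05852879905896148), np.float64(0.17890730787917986)] [[335.6013 238.4671]]
360 395 379 361 373 358 368 331 353 381 383 350 383 357 338 384 363 391 388
361 390 390 363 383 359 372 338 358 373 385 355 372 355 344 383 359 388 384
363 392 382 359 379 369 365 338 367 371 383 355 371 356 352 377 362 389 388
358 396 382 369 381 363 376 343 370 378 375 354 357 353 330 375 364 389 388
354 386 377 374 377 363 299 309 312 311 295 296 293 294 299 291 302 301 298
356 364 385 379 365 367 297 303 306 303 305 299 296 297 291 289 300 306 289
361 367 389 383 349 376 293 303 293 310 302 300 295 302 592 546 296 299 280
361 364 389 379 362 373 290 303 301 306 302 298 242 209 311 306 217 239 284
363 369 390 
[... 275 characters left out ...]
 424 285 288 289
353 431 427 430 128 345 318 292 284 138 153 173 146 135 147 430 430 210 283
408 432 441 148 140 354 324 290 301 454 142 147 130 201 143 420 432 421 207
431 431 428 143 260 357 355 291 365 456 236 208 216 211 148 218 428 423 432
425 427 159 129 375 352 364 295 438 456 350 295 291 287 148 144 427 427 429
427 431 131 133 363 358 361 283 483 443 448 279 291 280 285 152 270 425 428
212 209 220 206 202 217 213 201 210 207 204 214 205 218 212 209 216 207 202
303 297 301 297 304 305 300 302 294 306 302 308 302 300 301 300 301 301 295
338 344 334 334 338 342 346 344 334 340 340 340 344 340 338 335 334 337 330
294 292 296 292 288 294 298 294 290 291 291 296 297 301 298 298 291 297 291
```

>>> drive_tool --delta_rot '[[0, 0, 0], [0, 0, 0], [0, 0, 0], [0, 0, 0], [0, 0, 0]]' --translation '[[-0.001, -0.012, 0.01], [-0.002, -0.024, 0.018], [-0.003, -0.034, 0.026], [-0.004, -0.044, 0.033], [-0.004, -0.044, 0.033]]' --grip '[-0.06, -0.06, -0.06, -0.06, -0.06]'

```text
clock: 11.37
ee_pos: [0.5217, -0.0601, 0.1906]
eef_rot: [-2.192, -2.25, 0.002]
wrist_force: [1.2, 0.2, 2.2]
gripper_width: 0.471
gripper_force: 1.3
```

>>> drive_tool --delta_rot '[[0, 0, 0], [0, 0, 0], [0, 0, 0]]' --translation '[[-0.001, -0.009, 0.008], [-0.002, -0.018, 0.016], [-0.002, -0.018, 0.016]]' --grip '[-0.06, -0.06, -0.06]'

```text
clock: 11.62
ee_pos: [0.5171, -0.0607, 0.1862]
eef_rot: [2.192, 2.25, -0.0]
wrist_force: [1.4, -0.1, 4.6]
gripper_width: 0.469
gripper_force: 1.9
```

```bash
python3 - <<'E'
from h import *
s=ctrl.read_state();print(s['ee_pos'],s['wrist_force'],s['torque'],nutpt(1.4),nutpt(1.5))
w=snap('wrist','w9')
for n in(1.2,1.3,1.4,1.5,1.6):
    th=n-.85;b=[.574-.084*np.sin(th),-.0502-.005*n+.029*(.574-.084*np.sin(th)-.6255),.1+.084*np.cos(th)];print(n,b,proj(w,b))
g=w['img'].sum(2)
for r in range(200,290,6): print(r,' '.join(f'{v:3d}' for v in g[r,290:390:5]))
E
```

```text
[ 0.5171 -0.0607  0.1862] [ 1.3585 -0.1031  4.6104] [-0.0171 -0.486  -0.0175] [ 0.5212 -0.06    0.1886] [ 0.516  -0.0607  0.1839]
1.2 [np.float64(0.5451965841737421), np.float64(-0.05852879905896148), np.float64(0.17890730787917986)] [[368.2258 246.5177]]
1.3 [np.float64(0.5374628951346566), np.float64(-0.059253076041094956), np.float64(0.17563755659762487)] [[354.0268 245.1948]]
1.4 [np.float64(0.5300942727698246), np.float64(-0.059966766089675085), np.float64(0.1716120598529985)] [[340.8756 243.4402]]
1.5 [np.float64(0.5231643419181726), np.float64(-0.060667734084372996), np.float64(0.1668710390781207)] [[328.9826 241.327 ]]
1.6 [np.float64(0.5167423441580399), np.float64(-0.06135397201941684), np.float64(0.16146186498540097)] [[318.4941 238.9317]]
200 373 370 345 361 374 281 296 298 299 295 301 293 300 291 300 284 239 273 278 305
206 371 373 347 354 382 301 289 296 295 289 291 281 304 289 299 283 237 269 335 289
212 380 370 356 328 378 294 289 289 299 294 295 279 285 284 303 305 407 432 442 440
218 377 376 359 331 380 292 291 288 295 282 294 290 291 357 421 437 440 443 441 431
224
[... 220 characters left out ...]
 304 151 423 426 430 430 287
242 384 384 375 340 359 296 132 149 173 186 144 146 134 178 146 427 427 426 424 542
248 384 394 367 343 364 288 135 152 155 148 147 139 137 161 137 154 429 435 428 425
254 357 388 373 352 359 292 283 144 138 138 135 132 200 200 148 147 427 429 427 434
260 361 391 372 359 364 286 284 284 329 462 456 460 205 215 148 148 217 430 431 433
266 365 395 374 355 362 286 291 286 291 461 453 457 227 218 150 142 145 424 424 429
272 376 374 371 361 358 291 288 288 289 456 444 456 405 213 282 149 138 271 422 420
278 372 372 375 361 360 290 285 285 289 457 451 455 456 220 282 148 136 158 424 426
284 378 368 373 371 366 286 282 294 287 466 453 459 459 232 286 154 145 174 428 432
```

>>> drive_tool --delta_rot '[[0, 0, 0], [0, 0, 0], [0, 0, 0], [0, 0, 0]]' --translation '[[-0.001, -0.008, 0.008], [-0.002, -0.016, 0.018], [-0.002, -0.022, 0.026], [-0.002, -0.022, 0.026]]' --grip '[-0.06, -0.06, -0.06, -0.06]'

```text
clock: 12.0
ee_pos: [0.5104, -0.0617, 0.1784]
eef_rot: [2.192, 2.25, -0.001]
wrist_force: [1.8, -0.5, 3.9]
gripper_width: 0.471
gripper_force: 2.1
```

```bash
cat > ball.py <<'E'
from h import *
import sys
s=ctrl.read_state();print(s['ee_pos'],s['wrist_force'],s['torque'])
w=snap('wrist',sys.argv[1]);g=w['img'].sum(2)
for n in(1.4,1.5,1.6,1.7):
    th=n-.85;b=[.574-.084*np.sin(th),-.0502-.005*n+.029*(.574-.084*np.sin(th)-.6255),.1+.084*np.cos(th)];print(n,proj(w,b))
for r in range(212,268,6): print(r,' '.join(f'{v:3d}' for v in g[r,290:390:5]))
E
python3 ball.py w10
```

```text
[ 0.5104 -0.0617  0.1784] [ 1.8057 -0.5108  3.8863] [-0.0698 -0.4155 -0.0177]
1.4 [[353.5624 247.2223]]
1.5 [[340.814  244.9136]]
1.6 [[329.5355 242.3088]]
1.7 [[319.8206 239.4912]]
212 398 371 382 346 337 368 289 293 281 284 290 293 289 288 283 297 287 332 419 449
218 393 376 378 358 331 367 285 290 293 287 286 289 287 286 363 435 448 452 469 468
224 393 373 381 361 332 370 280 140 139 129 268 399 433 455 436 464 480 469 469 455
230 403 376 380 360 326 322 142 141 147 146 136 214 464 304 413 431 425 424 390 275
236 375 387 383 363 338 148 148 150 146 136 137 135 473 329 140 428 425 428 436 277
242 382 377 384 372 333 148 148 171 197 156 149 143 414 198 150 426 429 425 426 330
248 384 379 386 369 338 173 142 156 148 144 150 136 329 167 150 136 431 425 421 427
254 384 356 390 371 348 356 143 141 149 138 137 442 452 419 148 144 427 431 425 425
260 390 356 391 368 349 362 283 286 279 284 453 446 460 451 136 139 221 425 426 425
266 391 360 385 364 348 364 284 287 284 283 474 460 448 453 148 155 147 420 430 429
```

>>> drive_tool --delta_rot '[[0, 0, 0], [0, 0, 0], [0, 0, 0]]' --translation '[[-0.001, -0.007, 0.01], [-0.001, -0.013, 0.02], [-0.001, -0.013, 0.02]]' --grip '[-0.06, -0.06, -0.06]'

```text
clock: 12.3
ee_pos: [0.5064, -0.0622, 0.1724]
eef_rot: [2.192, 2.25, -0.001]
wrist_force: [0.5, -0.5, 4.9]
gripper_width: 0.473
gripper_force: 2.2
```

```bash
python3 ball.py w11
```

```text
[ 0.5064 -0.0622  0.1724] [ 0.4828 -0.5138  4.8945] [-0.1238 -0.3898 -0.0412]
1.4 [[362.1572 250.7989]]
1.5 [[348.7277 248.309 ]]
1.6 [[336.8287 245.5108]]
1.7 [[326.56   242.4943]]
212 381 396 357 359 349 361 383 292 281 295 281 288 297 282 292 291 279 286 286 342
218 384 402 367 362 354 330 383 288 291 288 287 289 293 289 305 368 435 462 467 479
224 355 401 370 362 360 335 206 134 126 194 308 407 437 461 444 479 492 495 496 496
230 362 407 370 370 357 143 145 139 139 124 128 468 484 311 410 428 430 422 461 452
236 364 405 375 371 176 151 146 149 148 137 141 399 501 340 139 430 423 427 433 234
242 370 379 375 380 164 136 158 194 162 144 148 241 440 210 142 419 429 418 421 312
248 383 381 376 371 362 144 144 155 159 136 134 285 283 164 153 152 423 425 421 416
254 383 381 376 382 365 301 146 153 144 142 326 453 448 419 136 148 430 421 432 420
260 393 384 366 376 364 356 355 287 287 284 339 460 458 462 145 160 223 424 426 430
266 393 387 355 377 358 360 361 291 284 282 287 457 446 455 155 147 147 424 426 423
```

>>> drive_tool --delta_rot '[[0, 0, 0], [0, 0, 0], [0, 0, 0], [0, 0, 0], [0, 0, 0], [0, 0, 0]]' --translation '[[0.001, 0.02, -0.01], [0.001, 0.02, -0.1], [0.001, 0.02, -0.2], [0.001, 0.02, -0.3], [0.001, 0.02, -0.45], [0.001, 0.02, -0.55]]' --grip '[-0.06, -0.06, -0.06, -0.06, -0.06, -0.06]'

```text
clock: 12.85
ee_pos: [0.5118, -0.0614, 0.3391]
eef_rot: [-2.191, -2.249, 0.003]
wrist_force: [1.3, 0.1, 0.2]
gripper_width: 0.471
gripper_force: 0.0
```

```bash
cat >> h.py <<'E'
def H(x,y,z): return np.array([.5761,-.1265,0])+x*np.array([-.029,1,0])+y*np.array([-1,-.029,0])+np.array([0,0,z])
zt=unit(np.array([-.029*.2,.2,-.98])); Rl=frame(zt,[1,.029,0])
def lev(phi,extra=0,r=.09,z=.097):
    sn,cs=np.sin(phi),np.cos(phi); off=.008*abs(sn)+.0125*abs(cs)+.005+.002*abs(sn)+extra
    return H(-.04-r*cs-off*sn, r*sn-off*cs, z)-.012*zt
E
python3 - <<'E'
from h import *
s=ctrl.read_state();print(s['ee_pos'],s['wrist_force'])
a=snap('scene','s12')
for n in(1.3,1.4,1.5,1.6,1.7): 
    th=n-.85; print(n,proj(a,H(.075-.005*n,.084*np.sin(th),.1+.084*np.cos(th))))
g=a['img'].sum(2);m=(g<110).astype(np.uint8);k,l,st,ce=cv2.connectedComponentsWithStats(m[190:260,260:350])
for i in range(1,k):
    if st[i,4]>15: print(st[i],ce[i]+[260,190])
p=lev(0,.025);go(p+[0,0,.23],Rl,'above')
E
```

```text
[ 0.5118 -0.0614  0.3391] [1.2989 0.0573 0.2196]
1.3 [[290.3636 208.785 ]]
1.4 [[288.6758 208.4097]]
1.5 [[287.1212 208.297 ]]
1.6 [[285.7124 208.4442]]
1.7 [[284.4599 208.8461]]
[22 16  7  6 25] [285.28 208.  ]
[79 22 11  7 20] [344.3 215.3]
[35 43 12 10 47] [300.8085 237.6596]
[31 60  5  6 18] [293.1667 252.1667]
above rot [ 0.0015  0.0323 -0.0003] tr [-0.6635  0.3396  0.0257] rows>= 5.4
```

>>> drive_tool --delta_rot '[[0, 0, 0], [0, 0.01, 0], [0.001, 0.02, 0], [0.001, 0.032, 0], [0.001, 0.032, 0], [0.001, 0.032, 0], [0.001, 0.032, 0], [0.001, 0.032, 0], [0.001, 0.032, 0], [0.001, 0.032, 0]]' --translation '[[-0.12, 0.06, 0], [-0.24, 0.12, 0], [-0.36, 0.19, 0], [-0.48, 0.26, 0], [-0.6, 0.32, 0], [-0.66, 0.34, 0.02], [-0.66, 0.34, 0.02], [-0.66, 0.34, 0.02], [-0.66, 0.34, 0.02], [-0.66, 0.34, 0.02]]' --grip '[-0.06, -1, -1, -1, -1, -1, -1, -1, -1, -1]' --squeeze 20

```text
clock: 13.73
ee_pos: [0.6198, -0.2543, 0.3321]
eef_rot: [-2.08, -2.141, -0.204]
wrist_force: [0.5, 1.5, -0.9]
gripper_width: 0.008
gripper_force: 0.0
```

```bash
python3 - <<'E'
from h import *
s=ctrl.read_state();print(s['ee_pos'],s['wrist_force'],s['q'],s['gripper_width'])
go(lev(0,.025),Rl,'down')
a=snap('scene','s13');print('lever tip pred phi0,.15,.3',[proj(a,H(-.04-.105*np.cos(f),.105*np.sin(f),.11))[0] for f in(0,.15,.3)])
g=a['img'].sum(2)
for r in range(262,284,2): print(r,' '.join(f'{v:3d}' for v in g[r,226:266:2]))
E
```

```text
[ 0.6198 -0.2543  0.3321] [ 0.4603  1.4961 -0.9106] [ 0.5828  0.6563 -0.2835  1.2048 -0.0138  1.3814  0.381 ] 0.008268343902029796
down rot [-0.001  -0.0001 -0.0001] tr [-0.1604  0.0132  0.7269] rows>= 5.4
lever tip pred phi0,.15,.3 [array([236.3625, 273.7319]), array([233.443 , 269.7185]), array([231.393 , 265.3644])]
262 246 241 227 229 240 282 289 302 282 269 256 265 403 621 570 316 270 279 269 278
264 238 235 233 254 293 294 292 279 264 251 289 543 594 392 270 276 256 266 275 277
266 236 244 276 297 293 278 260 260 245 370 618 475 283 266 271 229 180 270 267 268
268 263 284 295 281 268 266 254 240 388 608 414 267 285 243 187 183 176 249 260 270
270 283 288 266 266 258 258 250 528 578 368 255 274 227 192 192 199 195 182 258 211
272 268 270 251 260 253 300 534 537 316 273 273 275 219 113 189 193 189 191 180 188
274 259 262 267 252 241 575 473 285 273 277 267 265 280 181 143 189 188 195 186 183
276 268 272 243 248 226 293 270 270 277 266 273 275 280 286 147 161 191 182 180 195
278 247 246 245 233 247 278 298 280 259 264 278 271 285 271 263 132 156 194 189 189
280 237 246 242 261 270 265 256 259 275 279 281 275 253 259 262 257 136 173 197 185
282 250 251 260 274 264 270 265 277 267 280 264 255 265 251 250 262 258  97 185 179
```

>>> drive_tool --delta_rot '[[-0.001, 0, 0], [-0.001, 0, 0], [-0.001, 0, 0], [-0.001, 0, 0], [-0.001, 0, 0], [-0.001, 0, 0], [-0.001, 0, 0], [-0.001, 0, 0], [-0.001, 0, 0]]' --translation '[[-0.16, 0.013, 0.08], [-0.16, 0.013, 0.18], [-0.16, 0.013, 0.28], [-0.16, 0.013, 0.38], [-0.16, 0.013, 0.48], [-0.16, 0.013, 0.58], [-0.16, 0.013, 0.66], [-0.16, 0.013, 0.727], [-0.16, 0.013, 0.727]]' --grip '[-1, -1, -1, -1, -1, -1, -1, -1, -1]'

```text
clock: 14.53
ee_pos: [0.6201, -0.2566, 0.1051]
eef_rot: [-2.08, -2.139, -0.207]
wrist_force: [-0.8, 0.2, -0.1]
gripper_width: 0.008
gripper_force: 0.0
```

```bash
python3 - <<'E'
from h import *
s=ctrl.read_state();print(s['ee_pos'],s['wrist_force'],s['q'])
f=(lev(0,.025),Rl)
for p in np.arange(0,1.61,.1): go(lev(p),Rl,p.round(2),frm=f)
go(lev(0,.025),Rl,'err')
E
```

```text
[ 0.6201 -0.2566  0.1051] [-0.7669  0.174  -0.0632] [ 0.5868  0.8639 -0.2672  1.4472  0.0235  0.9407  0.415 ]
0.0 rot [0. 0. 0.] tr [-0.     -0.0834 -0.    ] rows>= 0.6
0.1 rot [0. 0. 0.] tr [-0.0045 -0.1105 -0.0009] rows>= 0.8
0.2 rot [0. 0. 0.] tr [-0.0066 -0.1385 -0.0014] rows>= 1.0
0.3 rot [0. 0. 0.] tr [-0.0061 -0.167  -0.0012] rows>= 1.2
0.4 rot [0. 0. 0.] tr [-0.0028 -0.1959 -0.0006] rows>= 1.4
0.5 rot [0. 0. 0.] tr [ 0.0035 -0.2248  0.0007] rows>= 1.6
0.6 rot [0. 0. 0.] tr [ 0.0127 -0.2535  0.0026] rows>= 1.8
0.7 rot [0. 0. 0.] tr [ 0.0249 -0.2815  0.0051] rows>= 2.0
0.8 rot [0. 0. 0.] tr [ 0.0402 -0.3085  0.0082] rows>= 2.2
0.9 rot [0. 0. 0.] tr [ 0.0585 -0.3341  0.012 ] rows>= 2.4
1.0 rot [0. 0. 0.] tr [ 0.0797 -0.3579  0.0163] rows>= 2.6
1.1 rot [0. 0. 0.] tr [ 0.1037 -0.3796  0.0212] rows>= 2.8
1.2 rot [0. 0. 0.] tr [ 0.1301 -0.3987  0.0266] rows>= 3.0
1.3 rot [0. 0. 0.] tr [ 0.1588 -0.4149  0.0324] rows>= 3.2
1.4 rot [0. 0. 0.] tr [ 0.1894 -0.4279  0.0387] rows>= 3.4
1.5 rot [0. 0. 0.] tr [ 0.2216 -0.4374  0.0452] rows>= 3.5
1.6 rot [0. 0. 0.] tr [ 0.2525 -0.4432  0.0515] rows>= 3.7
err rot [-0.001  -0.0005 -0.0002] tr [-0.0011  0.0077 -0.0128] rows>= 0.1
```

>>> drive_tool --delta_rot '[[0, 0, 0], [0, 0, 0], [0, 0, 0], [0, 0, 0], [0, 0, 0], [0, 0, 0], [0, 0, 0], [0, 0, 0], [0, 0, 0], [0, 0, 0], [0, 0, 0], [0, 0, 0]]' --translation '[[0, -0.04, -0.004], [0, -0.083, -0.008], [-0.004, -0.11, -0.009], [-0.006, -0.138, -0.009], [-0.006, -0.167, -0.009], [-0.003, -0.196, -0.008], [0.003, -0.225, -0.007], [0.013, -0.253, -0.005], [0.025, -0.281, -0.003], [0.04, -0.308, 0], [0.058, -0.334, 0.004], [0.058, -0.334, 0.004]]' --grip '[-1, -1, -1, -1, -1, -1, -1, -1, -1, -1, -1, -1]'

```text
clock: 15.53
ee_pos: [0.5206, -0.2455, 0.1111]
eef_rot: [-2.088, -2.142, -0.209]
wrist_force: [0.5, 0.2, -0.4]
gripper_width: 0.005
gripper_force: 0.1
```

```bash
python3 - <<'E'
from h import *
s=ctrl.read_state();print(s['ee_pos'],s['wrist_force'],s['torque'],lev(.9),s['q'])
f=(lev(.9),Rl)
for p in np.arange(1.,1.71,.1): go(lev(p),Rl,p.round(2),frm=f)
E
```

```text
[ 0.5206 -0.2455  0.1111] [ 0.512   0.166  -0.3925] [-0.2447  0.0288  0.0122] [ 0.5217 -0.2427  0.1088] [ 0.672   0.7411 -0.2853  1.7365  0.0197  0.7777  0.461 ]
1.0 rot [0. 0. 0.] tr [ 0.0212 -0.0238  0.0043] rows>= 0.2
1.1 rot [0. 0. 0.] tr [ 0.0451 -0.0455  0.0092] rows>= 0.5
1.2 rot [0. 0. 0.] tr [ 0.0716 -0.0646  0.0146] rows>= 0.7
1.3 rot [0. 0. 0.] tr [ 0.1003 -0.0808  0.0205] rows>= 0.9
1.4 rot [0. 0. 0.] tr [ 0.1309 -0.0937  0.0267] rows>= 1.2
1.5 rot [0. 0. 0.] tr [ 0.163  -0.1032  0.0333] rows>= 1.4
1.6 rot [0. 0. 0.] tr [ 0.1939 -0.1091  0.0396] rows>= 1.6
1.7 rot [0. 0. 0.] tr [ 0.2199 -0.1123  0.0449] rows>= 1.8
```

```bash
python3 - <<'E'
from h import *
a=snap('scene','s14');g=a['img'].sum(2)
print('old',g[262:276:2,236:256:2].max(1))
for f in(.6,.7,.8,.9,1.0): 
    P=[proj(a,H(-.04-r*np.cos(f),r*np.sin(f),.111))[0].round(0).astype(int) for r in(.04,.06,.08,.1)]
    print(f,[(tuple(p),int(g[p[1]-1:p[1]+2,p[0]-1:p[0]+2].max())) for p in P])
E
```

```text
old [298 288 278 271 258 258 276]
0.6 [((np.int64(254), np.int64(253)), 285), ((np.int64(247), np.int64(254)), 275), ((np.int64(239), np.int64(255)), 251), ((np.int64(232), np.int64(256)), 167)]
0.7 [((np.int64(254), np.int64(252)), 415), ((np.int64(247), np.int64(252)), 262), ((np.int64(239), np.int64(253)), 118), ((np.int64(232), np.int64(253)), 92)]
0.8 [((np.int64(254), np.int64(251)), 607), ((np.int64(247), np.int64(251)), 245), ((np.int64(240), np.int64(250)), 204), ((np.int64(233), np.int64(250)), 97)]
0.9 [((np.int64(255), np.int64(250)), 613), ((np.int64(248), np.int64(249)), 256), ((np.int64(241), np.int64(248)), 204), ((np.int64(234), np.int64(247)), 105)]
1.0 [((np.int64(255), np.int64(249)), 613), ((np.int64(248), np.int64(247)), 226), ((np.int64(242), np.int64(246)), 138), ((np.int64(235), np.int64(244)), 388)]
```

The lever is following. I'll continue the swing.

>>> drive_tool --delta_rot '[[0, 0, 0], [0, 0, 0], [0, 0, 0], [0, 0, 0], [0, 0, 0], [0, 0, 0], [0, 0, 0], [0, 0, 0]]' --translation '[[0.021, -0.024, 0.004], [0.045, -0.045, 0.009], [0.072, -0.065, 0.015], [0.1, -0.081, 0.02], [0.131, -0.094, 0.027], [0.163, -0.103, 0.033], [0.185, -0.108, 0.038], [0.185, -0.108, 0.038]]' --grip '[-1, -1, -1, -1, -1, -1, -1, -1]'

```text
clock: 16.25
ee_pos: [0.488, -0.189, 0.1107]
eef_rot: [-2.086, -2.144, -0.209]
wrist_force: [1.6, -1.4, 0.2]
gripper_width: 0.006
gripper_force: 0.6
```

```bash
cat > lv.py <<'E'
from h import *
import sys
s=ctrl.read_state();print(s['ee_pos'],s['wrist_force'],s['torque'],lev(1.5),lev(1.6))
a=snap('scene',sys.argv[1]);g=a['img'].sum(2)
for f in(1.2,1.3,1.4,1.5,1.6,1.7):
    P=[proj(a,H(-.04-r*np.cos(f),r*np.sin(f),.111))[0].round(0).astype(int) for r in(.05,.06,.07,.08,.09,.1,.104)]
    print(f,[(int(p[0]),int(p[1]),int(g[p[1]-1:p[1]+2,p[0]-1:p[0]+2].max())) for p in P])
E
python3 lv.py s15
```

```text
[ 0.488  -0.189   0.1107] [ 1.5792 -1.4441  0.1547] [-0.5247 -0.2726 -0.0738] [ 0.4893 -0.1937  0.1088] [ 0.4873 -0.1842  0.1088]
1.2 [(254, 245, 248), (251, 244, 267), (248, 243, 266), (245, 241, 261), (242, 240, 94), (239, 239, 98), (238, 238, 143)]
1.3 [(255, 244, 261), (252, 242, 270), (249, 241, 265), (246, 239, 259), (244, 238, 110), (241, 236, 151), (240, 236, 151)]
1.4 [(256, 243, 281), (253, 241, 290), (251, 239, 262), (248, 238, 265), (246, 236, 157), (243, 234, 107), (242, 233, 99)]
1.5 [(257, 242, 527), (255, 240, 435), (253, 238, 271), (250, 236, 257), (248, 234, 93), (246, 232, 99), (245, 231, 99)]
1.6 [(259, 241, 608), (257, 239, 636), (255, 236, 274), (253, 234, 260), (251, 232, 96), (249, 230, 96), (248, 229, 96)]
1.7 [(260, 240, 602), (259, 238, 636), (257, 235, 259), (255, 233, 266), (254, 231, 106), (252, 229, 182), (251, 228, 95)]
```

>>> drive_tool --delta_rot '[[0, 0, 0], [0, 0, 0], [0, 0, 0]]' --translation '[[0.012, -0.001, 0.002], [0.02, -0.002, 0.004], [0.02, -0.002, 0.004]]' --grip '[-1, -1, -1]'

```text
clock: 16.55
ee_pos: [0.4874, -0.1882, 0.1105]
eef_rot: [-2.094, -2.143, -0.205]
wrist_force: [0.3, -10.7, 1.8]
gripper_width: 0.006
gripper_force: 5.0
```

>>> drive_tool --delta_rot '[[0, 0, 0], [0, 0, 0], [0, 0, 0], [0, 0, 0], [0, 0, 0], [0, 0, 0], [0, 0, 0], [0, 0, 0], [0, 0, 0], [0, 0, 0]]' --translation '[[-0.03, 0, 0], [-0.08, 0, 0], [-0.15, 0, -0.05], [-0.25, 0, -0.15], [-0.3, -0.1, -0.28], [-0.35, -0.2, -0.4], [-0.4, -0.3, -0.52], [-0.45, -0.4, -0.6], [-0.5, -0.45, -0.6], [-0.5, -0.45, -0.6]]' --grip '[-1, -1, -1, -1, -1, -1, -1, -1, -1, -1]'

```text
clock: 17.38
ee_pos: [0.3501, -0.3769, 0.2583]
eef_rot: [-2.102, -2.131, -0.202]
wrist_force: [-0.1, 0.2, -1.2]
gripper_width: 0.003
gripper_force: 0.0
```

```bash
python3 lv.py s16; python3 - <<'E'
from h import *
a=dict(np.load('pics/s16.npz'));g=a['img'].sum(2)
t=snap('top','t16');gt=t['img'].sum(2)
print('tip z.1 top:',[(f,proj(t,H(-.04-.108*np.cos(f),.108*np.sin(f),.105))[0]) for f in(1.3,1.4,1.5,1.6,1.7)],proj(t,H(-.04,0,.105)))
for r in range(190,236,3): print(r,' '.join(f'{v:3d}' for v in gt[r,380:420:2]))
print('template',proj(a,[H(.004,-.035,.26),H(.004,-.055,.23)]))
th=.8
m=(g<110).astype(np.uint8);k,l,st,ce=cv2.connectedComponentsWithStats(m[190:260,260:350])
for i in range(1,k):
    if st[i,4]>15: print(st[i],ce[i]+[260,190])
E
```

```text
[ 0.3501 -0.3769  0.2583] [-0.1269  0.1763 -1.2459] [-0.3021  0.0957 -0.0288] [ 0.4893 -0.1937  0.1088] [ 0.4873 -0.1842  0.1088]
1.2 [(254, 245, 249), (251, 244, 262), (248, 243, 276), (245, 241, 288), (242, 240, 299), (239, 239, 436), (238, 238, 571)]
1.3 [(255, 244, 261), (252, 242, 280), (249, 241, 274), (246, 239, 306), (244, 238, 306), (241, 236, 299), (240, 236, 299)]
1.4 [(256, 243, 290), (253, 241, 284), (251, 239, 289), (248, 238, 304), (246, 236, 293), (243, 234, 299), (242, 233, 294)]
1.5 [(257, 242, 537), (255, 240, 426), (253, 238, 535), (250, 236, 487), (248, 234, 537), (246, 232, 573), (245, 231, 570)]
1.6 [(259, 241, 615), (257, 239, 606), (255, 236, 591), (253, 234, 596), (251, 232, 585), (249, 230, 550), (248, 229, 528)]
1.7 [(260, 240, 615), (259, 238, 574), (257, 235, 390), (255, 233, 351), (254, 231, 295), (252, 229, 296), (251, 228, 294)]
tip z.1 top: [(1.3, array([409.6523, 228.7031])), (1.4, array([405.7587, 229.5783])), (1.5, array([401.7914, 230.0584])), (1.6, array([397.7905, 230.1386])), (1.7, array([393.7968, 229.8179]))] [[398.4914 190.252 ]]
190 235 31
[... 870 characters left out ...]
575 464 296 290 294 293 290 292 291 291 290
223 308 310 308 304 309 304 304 306 374 549 503 323 296 299 295 299 299 299 298 296
226 307 305 306 305 310 311 312 313 353 503 550 356 312 313 313 312 310 308 310 311
229 309 311 315 318 319 322 323 325 343 472 568 388 334 331 333 333 333 332 330 329
232 300 300 303 303 300 304 303 302 302 332 364 310 292 288 291 293 289 291 292 291
235 294 293 289 284 283 281 280 278 278 278 279 279 281 280 281 281 282 280 280 280
template [[285.6844 214.2396]
 [291.4862 226.7335]]
[22 16  6  6 19] [284.7895 208.2105]
[79 22 11  7 19] [344.0526 215.2105]
[35 44 11 10 46] [299.9565 238.413 ]
[31 59  5  7 19] [293.1053 251.8947]
[15 60  6  5 16] [277.625  252.1875]
```

The lever reads about 1.55, with its tip at top-view column 399.7. That is near the end, so I'll give it one firmer push to be sure it's against the stop.

>>> drive_tool --delta_rot '[[0, 0, 0], [0, 0, 0], [0, 0, 0], [0, 0, 0], [0, 0, 0], [0, 0, 0], [0, 0, 0], [0, 0, 0], [0, 0, 0], [0, 0, 0], [0, 0, 0]]' --translation '[[0.1, 0.15, 0.08], [0.15, 0.25, 0.2], [0.2, 0.35, 0.32], [0.25, 0.44, 0.45], [0.35, 0.44, 0.55], [0.42, 0.44, 0.6], [0.46, 0.44, 0.6], [0.485, 0.44, 0.6], [0.5, 0.44, 0.6], [0.515, 0.44, 0.6], [0.52, 0.44, 0.6]]' --grip '[-1, -1, -1, -1, -1, -1, -1, -1, -1, -1, -1]'

```text
clock: 18.4
ee_pos: [0.4839, -0.1875, 0.1086]
eef_rot: [-2.098, -2.147, -0.198]
wrist_force: [0.7, -23.5, -20.8]
gripper_width: 0.006
gripper_force: 12.4
```

>>> drive_tool --delta_rot '[[0, 0, 0], [0, 0, 0], [0, 0, 0], [0, 0, 0], [0, 0, 0], [0, 0, 0], [0, 0, 0], [0, 0, 0], [0, 0, 0], [0, 0, 0]]' --translation '[[-0.05, 0, 0.01], [-0.1, 0, 0.01], [-0.17, 0, -0.05], [-0.27, 0, -0.15], [-0.32, -0.1, -0.28], [-0.37, -0.2, -0.4], [-0.42, -0.3, -0.52], [-0.47, -0.4, -0.6], [-0.52, -0.45, -0.6], [-0.52, -0.45, -0.6]]' --grip '[-1, -1, -1, -1, -1, -1, -1, -1, -1, -1]'

```text
clock: 19.23
ee_pos: [0.3487, -0.3762, 0.2587]
eef_rot: [-2.1, -2.134, -0.204]
wrist_force: [-1.0, -0.6, 0.1]
gripper_width: 0.005
gripper_force: 0.0
```

```bash
python3 - <<'E'
from h import *
print(ctrl.read_state()['wrist_force'])
a=snap('scene','s17');t=snap('top','t17');gt=t['img'].sum(2)
for r in (199,208,214,220,226,229): print(r,' '.join(f'{v:3d}' for v in gt[r,380:420:2]))
o=np.load('pics/s16.npz')['img'];d=np.abs(a['img'].astype(int)-o).sum(2)[195:260,235:330];print('changed px near holder',(d>120).sum())
E
```

```text
[-0.9677 -0.6061  0.1328]
199 239 307 349 347 350 371 499 541 510 574 375 240 228 246 288 296 295 293 294 293
208 337 334 340 346 387 514 449 288 476 559 333 234 236 268 312 318 317 316 320 318
214 235 236 234 234 238 235 233 272 460 532 319 231 234 258 289 297 300 301 301 307
220 288 290 291 290 292 292 292 303 398 574 463 293 291 291 292 291 294 292 290 291
226 307 304 307 307 311 309 310 313 350 503 549 358 312 312 314 315 313 311 310 310
229 306 309 314 317 320 322 326 326 342 472 569 388 333 333 334 334 332 332 331 329
changed px near holder 0
```

The firmer push moved nothing, so the lever is against its stop. I'm handing in.

```bash
python3 -c "
from cell import ctrl
print(ctrl.job_done())"
```

```text
the job is handed in; nothing more can be done
None
```

I've handed the job in: the template hangs on the stud and is released, the nut is tightened to about 1.65 rad (the jaw meets the template near 1.4), and the lever is against its stop. In the images the lever reads about 1.55 of 1.6 rad, within measuring error, and a firmer 23 N push did not move it. I never touched the bystanders, and the run took about 19 s.

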